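Open the fume enclosure and fetch the soldered module

ROBOT

A 7-joint arm with a two-finger parallel gripper is mounted at the origin on the work surface. World frame = base frame: x ahead of the robot, y to its left, z up, the work surface at z = 0. Lengths are in m, angles in rad, forces in N, time in s.
With the tool pointing down it reaches from about 0.35 to 0.9 m from the base axis. Payload 19.9 kg.
Tool frame: the origin (TCP) lies between the finger pads; the fingertips stand 14 mm ahead of it and the grasp point (between the pads) lies 5 mm behind it (arm.finger_overhang is the z of the fingertips in the tool frame, in m); z points along the fingers, y is the direction in which the jaws open and shut (so a half turn about z gives the same grasp; the last joint's range is limited). The gripper opens to 85 mm and grips with 20 to 120 N. Pads are 22 mm wide; open, the fingers measure 114 mm over their backs; the gripper's body (76 mm by 85 mm) begins 54 mm behind the grasp point. The pads swing forward as they close: fully open they stand 13 mm farther back than shut.
Start: joints at [-1.252, 0.417, -0.01, 1.614, 0.005, 1.111, -0.053], TCP at [0.22, 0.585, 0.245] pointing down, gripper open.
Joint ranges: [-2.81, 2.81], [-0.39, 2.02], [-1.27, 1.25], [0.06, 2.57], [-1.19, 4.33], [0.19, 2], [-2.82, 2.82]. Speed limits (rad/s): [1.89, 1.89, 2.39, 2.39, 3.01, 3.01, 3.01].

INTERFACE

Orientations are given as [roll, pitch, yaw] about the fixed x, y, z axes, in that order (R = Rz(yaw) Ry(pitch) Rx(roll)).
In Python, from cell import telemetry, imaging, order, spotter, arm gives the robot as it stands. The module is installed in compiled form; this text tells all that it offers.
- The arm moves only by the tool move_arm, never from a script. Its argument "series" is one flat list of numbers, 4 for each row, row after row: the shift along the tool's x, y, z in mm, then the turn about the tool's z in rad. In form: [dx, dy, dz, roll, dx, dy, dz, roll, ...]. A call has 1 to 5 rows; each row shifts and turns the commanded pose from where the row before left it, along the tool's axes as they then stand; what a row does not reach is not made up. A row lasts 1/12 s, in which the tool goes at most 41.7 mm and 7.16 degrees, less where a joint would pass 70% of its speed; a pose out of reach is approached as far as the arm can. A call with a gripper value outside its range is refused whole. "jaw" is the finger opening in mm, from 0 to 85.4, set as the call begins (left out, the last holds). The fingers move at their own pace and stop on an object; "force" is the grip in N (left out, the last holds). Time passes only in rows, so rows that do not move let the fingers close. It gives the time, the measured TCP pose, the force and the opening at its end, in the units of the state.
- telemetry.read_state(): the state, without advancing time (a new reading comes with each control period).
- imaging.snapshot(name): name is "scene" or "side" or "wrist"; returns a dict with "frame" (384x512x3 uint8, blue, green, red), "fx", "fy", "cx", "cy" (pixels), "k1" (the pictures are not rectified: a ray, as slopes to the right and down, at radius r is drawn at 1 + k1 r^2 times it, then the intrinsics apply), "rvec" (rotation vector, rad) and "tvec" (3), from world to camera coordinates, as OpenCV has them. Camera axes: x right, y down, z forward; pixel columns grow to the right and rows downward; lengths in m; the calibration is good to about 2 mm. A picture is of the moment at which its call begins. There is no depth.
- order.sign_off(): hands the job in, once; it reports no verdict.
Trained networks look in a picture, given as the dict that the camera call returned (one of the last four; its "shot" number tells which), for a name from the list of things; names that differ only in an ending like _2 or _b are one class to them, and where a whole thing is asked for, a point or a joint stands for the part that bears it (a point fixed in the world has none). Each returns a list of dicts, best first, with "score" (0 to 1); they miss things now and then, are a little off and sometimes report something else, mostly with a low value. They report only what shows in the picture. A call takes as long as a camera call.
- spotter.cut_out(thing, picture): "region" (384x512 bool, what is visible of it) and "box" ([centre column, centre row, width, height] in pixels, round what is visible of it).
The state is a dict: "clock": time; "joints": joint angles; "dq": joint speeds; "joint_efforts": joint torques, N m; "tool_pos": TCP position; "ee_rot": TCP orientation; "wrist_force": force on the tool from outside, world axes, zero at the start; "torque": the same for the moment, N m; "opening": finger opening in m.
Only numpy, scipy, OpenCV 4.12 (cv2) and the standard library are available. Lean on these libraries where they do the work, as an engineer would, in place of code of your own. Each camera call takes 0.05 s, during which the arm holds its last target.

TASK

Raise the sash of the fume enclosure by its orange fin and let go at the height where it balances and stays put by itself: let go too low it falls shut, too high it runs up to its top stop, and neither may happen at any time. Then reach in under the sash, take out the circuit module with the heat sink without disturbing the amber bottle beside it, and set it down gently, board side down, near the middle of the white tile, leaving the sash standing open.

Things in the scene. Friction and masses are not known exactly. Their poses are not given: they have to be found in the camera images.
- hood: Fixed fume enclosure, clear panels on a grey tray, open front to the robot behind a sliding sash. Origin on the bench below the middle of the sash plane; x into the enclosure, y left, z up. Tray 12 mm thick, x -30 to 270 mm. Side walls and sash guides at y = +/-222 mm, guides 460 mm high; a counterweight arm swings outside its left wall; roof at z = 220 mm, from the sash plane back.
- sash (a joint): Height s (m) of the sash: 0 closed, 0.26 top stop. It weighs 0.56 to 1.04 kg, unknown. A counterweight lifts it ever more as it rises, 14.2 N * sin(4.55 s - 0.2); dry friction 0.76 N, drag 18 N per m/s. The load on the hand so fades by some 50 N per m: it balances at some s from 0.13 to 0.22 and stays only within 13 mm of it. Falling over 0.2 m/s, or s over 0.245, is a loss.
- sash_edge (a point): Middle of the sash's lower edge, in the sash plane, moving with it: 60 mm above the bench when closed. The clear pane is 424 mm wide and 160 mm high, with a blue bottom rail 12 mm thick.
- fin (a point): Middle of the orange pull fin on the sash, moving with it, 84 mm above the bench when closed, 36 mm in front of the sash plane. The fin is an upright plate 16 mm thick (along hood y), 36 mm high, reaching to 60 mm in front of the sash plane. The pane rises behind it: take it with the tool leaning back 20 to 45 degrees, fingers pointing forward and down, one on either side.
- module: Loose circuit module, 84 to 156 g: green board 50 (x) by 38 (y) by 5 mm with a finned heat sink 32 (x) by 24 (y) mm in its middle, top at 46 mm. Origin at the centre of the underside, z up. On the tray, 34 to 48 mm behind the sash plane, 85 to 120 mm left or right of the fin, turned up to 12 degrees from the hood. Grip across the 24 mm. Moving over 0.45 m/s out of the grip is a drop.
- flux: Loose amber bottle, black cap, 34 mm in diameter, 70 mm high, on the tray on the other side from the module. Origin at the centre of its underside, z up. It must stay upright and within 30 mm of its place.
- tile: White ceramic tile 150 by 150 mm, 8 mm thick, fixed on the bench to the right of the enclosure. Origin at the centre of its underside, x and y along its sides.

How it is judged:
On the way, in this order (a step that is already met when the one before it is completed fails the run):
1. the sash stays open by itself, let go, clear of both ends (value of joint sash between 0.1 and 0.245 m and velocity of joint sash between -0.005 and 0.005 m/s and contact force between the fingers and hood below 0.1 N), for 0.6 s.
2. the module is brought out under the open sash, in the gripper (x of module in the frame of hood below -0.03 m and contact force between the fingers and module above 0.5 N and value of joint sash above 0.1 m), for 0.1 s.
At the end, for the whole second after the job is handed in: The module stands board side down on the tile (its underside's centre within 50 mm of the tile's middle along each of the tile's axes, tilt under 0.1 rad), released and at rest; the sash stands still by itself, raised by 0.1 to 0.245 m; the amber bottle is upright (x of module in the frame of tile between -0.05 and 0.05 m and y of module in the frame of tile between -0.05 and 0.05 m and z of module in the frame of tile between 0.005 and 0.012 m and angle between module's own z axis and vertical below 0.1 rad and linear speed of module below 0.01 m/s and contact force between module and tile above 0.2 N and value of joint sash between 0.1 and 0.245 m and velocity of joint sash between -0.005 and 0.005 m/s and contact force between the fingers and module below 0.1 N and angle between flux's own z axis and vertical below 0.2 rad); the robot touches nothing.
It fails at once if the sash falls (faster than 0.2 m/s downwards) (velocity of joint sash below -0.2 m/s).
It fails at once if the sash runs up to its top stop (above 0.245 m) (value of joint sash above 0.245 m).
It fails at once if the module is dropped: moves faster than 0.45 m/s out of the gripper (linear speed of module above 0.45 m/s and not (contact force between the fingers and module above 0.05 N)).
It fails at once if the amber bottle is tipped or shifted by more than 30 mm (distance of flux from where it was at the start of the episode above 0.03 m or angle between flux's own z axis and vertical above 0.3 rad).
It also fails if it takes over 72 s, if anything falls off the work surface, if the arm or the gripper's body presses on something with over 40 N, if the wrist force passes 120 N, or if a joint passes its speed limit or range.

## Working session

There is one attempt and no reset: what is moved stays moved. The work goes in short steps, Python scripts to look and compute and a tool call to move; the robot and the scene stay as the last step left them, time stands still between calls to the robot, and variables do not carry over. Pictures are saved under pics/ and viewed, and the job is handed in when it is done.

Besides the shell and the picture viewer there is one more tool, called after "Call:" as name(argument=value, ...), one argument or row to a line, values as JSON. move_arm: Moves the arm, as the interface text tells. Its arguments: {"type":"object","properties":{"series":{"type":"array"},"jaw":{"type":"number"},"force":{"type":"number"}},"required":["series"]}

```bash
ls; mkdir -p pics; python3 - <<'E'
from cell import telemetry, imaging, order, spotter, arm
import cv2,pickle
print(telemetry.read_state()); print([a for a in dir(arm) if a[0]!='_'])
P={}
for n in ("scene","side","wrist"):
    p=imaging.snapshot(n); P[n]=p; cv2.imwrite(f"pics/{n}0.png",p["frame"]); print(n,{k:v for k,v in p.items() if k!="frame"})
    for t in ("hood","sash","fin","module","flux","tile"):
        try:
            for d in spotter.cut_out(t,p)[:2]: print(t,d["score"],d["box"],d["region"].sum())
        except Exception as e: print(t,e)
pickle.dump(P,open("P0.pkl","wb"))
E
```

```text
pics
{'clock': 0.0, 'joints': array([-1.25254311,  0.41797474, -0.01030726,  1.61418524,  0.00470532,
        1.11067751, -0.05300506]), 'dq': array([ 4.60095358e-04,  5.37020735e-05, -1.07288432e-03,  7.40677330e-04,
       -4.85983914e-04, -3.08878131e-03,  8.62978916e-04]), 'joint_efforts': array([ 3.38944301e-04, -8.64459729e+01,  6.79074135e-01, -4.34894872e+01,
        1.91239826e-02,  7.50798587e-03, -2.16598033e-05]), 'tool_pos': array([0.21991844, 0.58467759, 0.2446551 ]), 'ee_rot': array([-3.14037515e+00,  9.42879513e-05,  2.78184898e+00]), 'wrist_force': array([-0.43959507,  0.0260425 ,  1.17524124]), 'torque': array([-0.01701182, -0.00606918,  0.06593307]), 'opening': 0.08541594801925495}
['PlanningError', 'finger_overhang']
scene {'fx': 437.84016844511916, 'fy': 437.84016844511916, 'cx': 257.6495026972009, 'cy': 189.24833100545354, 'k1': -0.1658236361719266, 'rvec': array([ 1.30170263,  2.65216298, -0.47018608]), 'tvec': array([ 0.42652086, -0.29342289,  1.23043088]), 'shot': 1}
hood 0.85 [296.2, 248.5, 331.8, 268.8] 34605
sash 0.58 [313.0, 253.0, 158.8, 148.4] 2168
fin 
[... 283 characters left out ...]
 -0.07844011828794205, 'rvec': array([ 2.76368354, -0.69850529,  0.09797653]), 'tvec': array([-0.52462357,  0.17302917,  1.10811922]), 'shot': 2}
hood 0.76 [306.4, 111.6, 218.1, 223.2] 32009
sash 0.96 [241.5, 100.1, 75.6, 193.0] 3428
fin 0.74 [242.1, 99.8, 76.1, 192.3] 3321
fin 0.53 [275.4, 151.1, 9.4, 17.9] 92
module 0.66 [243.3, 99.5, 75.1, 193.4] 3286
module 0.45 [274.3, 153.6, 11.2, 17.3] 79
tile 0.6 [289.9, 329.0, 92.4, 98.3] 5083
wrist {'fx': 271.0730469616026, 'fy': 271.0730469616026, 'cx': 261.77494177884705, 'cy': 190.57804027918888, 'k1': -0.010996930482797394, 'rvec': array([-2.35523735, -1.62819707, -0.26649239]), 'tvec': array([-0.62502135, -0.04087685,  0.37964939]), 'shot': 3}
```

View pics/scene0.png

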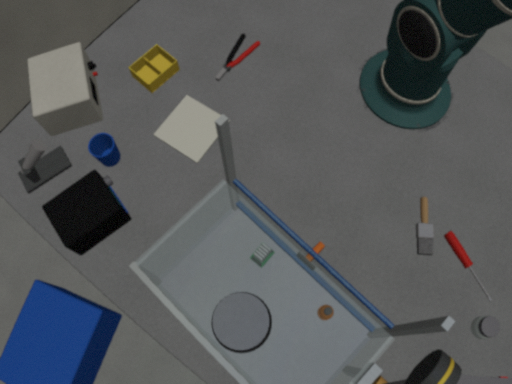

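View pics/side0.png

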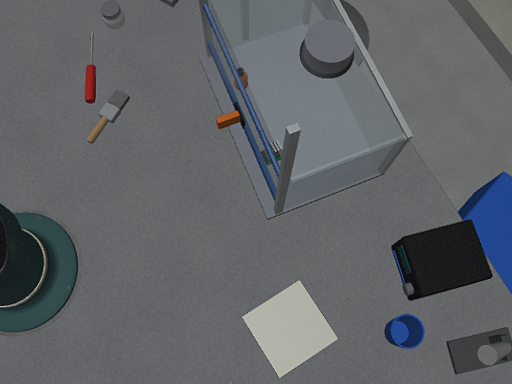

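View pics/wrist0.png

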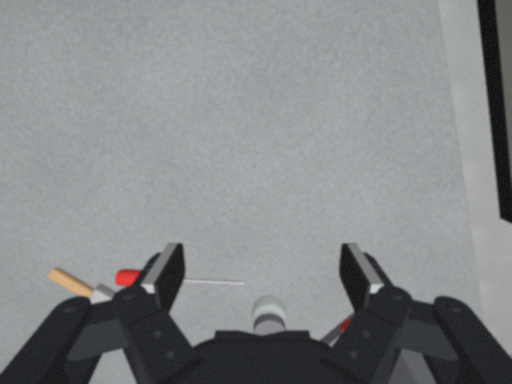

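```bash
cat > h.py <<'E'
import numpy as np,cv2
from scipy.spatial.transform import Rotation as Ro
def K(p): return np.array([[p["fx"],0,p["cx"]],[0,p["fy"],p["cy"]],[0,0,1]]),np.array([p["k1"],0,0,0,0.])
def proj(p,X):
    k,d=K(p); return cv2.projectPoints(np.atleast_2d(np.float64(X)),p["rvec"],p["tvec"],k,d)[0][:,0]
def ray(p,uv):
    k,d=K(p); n=cv2.undistortPoints(np.float64([[uv]]),k,d)[0,0]
    R=cv2.Rodrigues(p["rvec"])[0]; return -R.T@p["tvec"], R.T@np.array([n[0],n[1],1])
def atz(p,uv,z):
    c,r=ray(p,uv); return c+r*(z-c[2])/r[2]
def tri(obs):
    A=0;b=0
    for p,uv in obs:
        c,r=ray(p,uv); r=r/np.linalg.norm(r); M=np.eye(3)-np.outer(r,r); A=A+M;b=b+M@c
    X=np.linalg.solve(A,b); return X,[np.linalg.norm(proj(p,X)[0]-uv) for p,uv in obs]
E
python3 - <<'E'
import pickle,cv2
P=pickle.load(open("P0.pkl","rb"))
def crop(n,x,y,w,h,s,o): cv2.imwrite(o,cv2.resize(P[n]["frame"][y:y+h,x:x+w],None,fx=s,fy=s,interpolation=cv2.INTER_CUBIC))
crop("scene",210,110,250,270,2.2,"pics/c1.png"); crop("side",195,0,130,220,2.7,"pics/c2.png")
crop("scene",225,225,130,110,6,"pics/c3.png"); crop("side",205,50,100,130,4.6,"pics/c4.png")
E
```

```text
(no output)
```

View pics/c1.png

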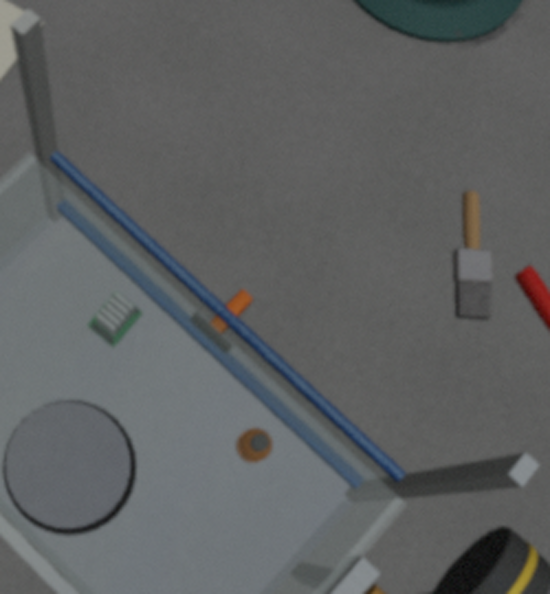

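View pics/c2.png

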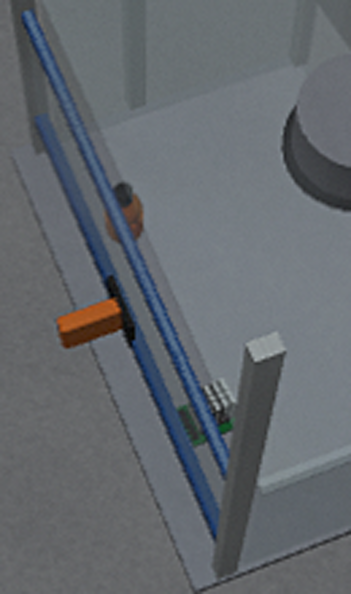

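View pics/c3.png

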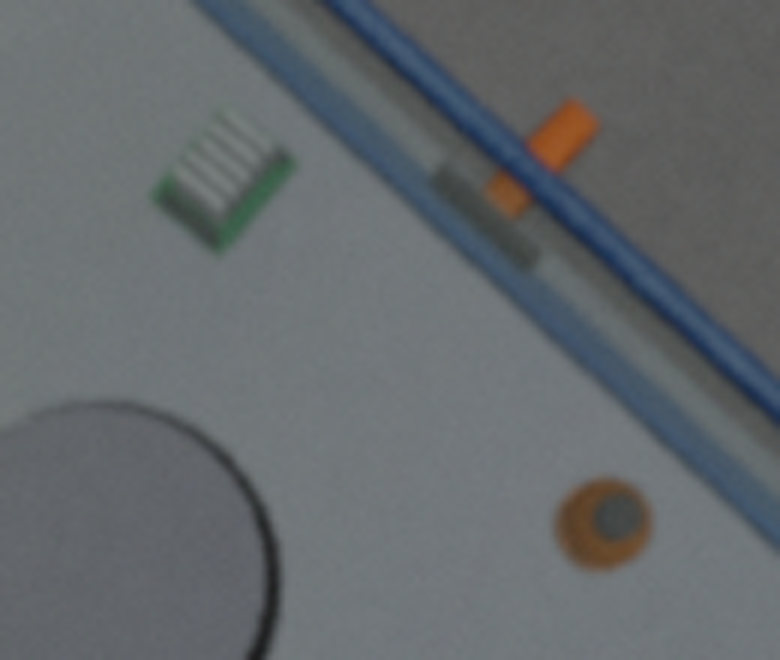

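View pics/c4.png

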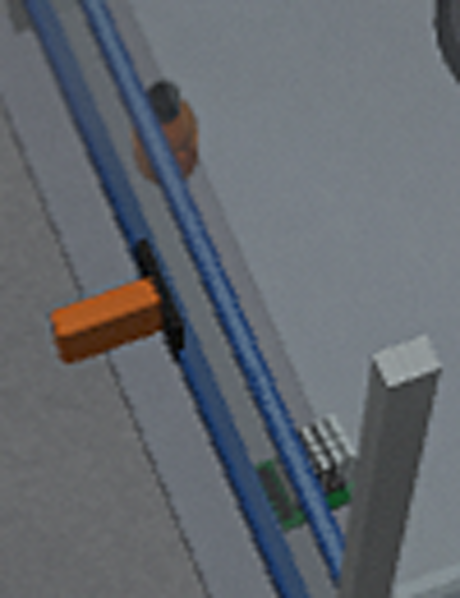

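```bash
cat > fit.py <<'E'
import pickle,numpy as np
from h import *
from scipy.optimize import least_squares
P=pickle.load(open("P0.pkl","rb")); S,D=P["scene"],P["side"]
c3=lambda u,v:(u/6+225,v/6+225); c4=lambda u,v:(u/4.6+205,v/4.6+50); c1=lambda u,v:(u/2.2+210,v/2.2+110); c2=lambda u,v:(u/2.7+195,v/2.7)
obs=[(S,c3(572,97),(-.06,-.008,.102)),(S,c3(600,125),(-.06,.008,.102)),
(D,c4(52,316),(-.06,.008,.102)),(D,c4(62,333),(-.06,-.008,.102)),(D,c4(68,362),(-.06,-.008,.066)),
(S,c1(27,22),(0,-.222,.46)),(S,c1(524,469),(0,.222,.46)),(D,c2(266,346),(0,-.222,.46))]
def W(q,X): 
    c,s=np.cos(q[2]),np.sin(q[2]); X=np.atleast_2d(X); return np.c_[q[0]+c*X[:,0]-s*X[:,1],q[1]+s*X[:,0]+c*X[:,1],X[:,2]]
def f(q): return np.concatenate([proj(p,W(q,X))[0]-uv for p,uv,X in obs])
best=min((least_squares(f,[.5,.3,y],loss='soft_l1') for y in np.arange(-3,3,.7)),key=lambda r:r.cost)
q=best.x
if __name__=="__main__":
    print(q,np.degrees(q[2]),best.cost); print(f(q).reshape(-1,2).round(1))
    # module board top corners z=.017
    def H(X): 
        d=X[:2]-q[:2]; c,s=np.cos(q[2]),np.sin(q[2]); return np.array([c*d[0]+s*d[1],-s*d[0]+c*d[1]])
    cs=[H(atz(S,c3(*u),.017)) for u in [(152,195),(218,253),(297,160)]]; print("board",cs)
    print("heatsink top", [H(atz(S,c3(*u),.058)) for u in [(232,110),(275,150),(175,178),(218,214)]])
    print("flux cap",H(atz(S,c3(618,515),.082)),"base",H(atz(S,c3(595,525),.04)))
    t=spot=None
    fr=S["frame"]
    for nm,pts in (("S",[(187,96),(154,133),(197,161),(226,124)]),("D",[(242,320),(301,282),(337,341),(279,377)])):
        p=S if nm=="S" else D; print("tile",[atz(p,u,.008)[:2].round(4) for u in pts])
E
python3 fit.py
```

```text
[ 0.60951118  0.06286415 -0.11519696] -6.60029934030195 4.334228886231073
[[-0.6 -0.3]
 [ 0.1 -0.1]
 [-1.1 -1.9]
 [-0.8  0.5]
 [-1.1  1. ]
 [-1.6  0.2]
 [-0.3  0.7]
 [-0.1 -0.4]]
board [array([ 0.06424534, -0.10582349]), array([ 0.06257833, -0.07058053]), array([ 0.01339429, -0.07412469])]
heatsink top [array([ 0.02389175, -0.10088857]), array([ 0.02365801, -0.07796289]), array([ 0.05849264, -0.09792858]), array([ 0.05699038, -0.07627616])]
flux cap [0.03890235 0.10944076] base [0.04100945 0.10804661]
tile [array([ 0.411 , -0.4717]), array([ 0.5534, -0.4666]), array([ 0.5448, -0.3188]), array([ 0.4135, -0.3277])]
tile [array([ 0.3969, -0.3341]), array([ 0.5496, -0.3237]), array([ 0.5546, -0.47  ]), array([ 0.4098, -0.4748])]
```

Call:
move_arm(
  series=[0,0,-40,0,0,0,-40,0,0,0,-40,0,0,0,-40,0,0,0,-40,0],
)

```text
clock: 1.47
tool_pos: [0.2199, 0.5845, 0.4475]
ee_rot: [3.141, 0.0, 2.782]
wrist_force: [-0.2, 0.5, -0.6]
opening: 0.0853
```

```bash
python3 - <<'E'
from fit import *
w=P["wrist"]; R=cv2.Rodrigues(w["rvec"])[0]; c=-R.T@w["tvec"]
T=Ro.from_euler('xyz',[-3.1404,0,2.7818]).as_matrix()
print("cam in tool",T.T@(c-np.array([.21992,.58468,.24466])),"cam axis in tool",T.T@R[2])
for X in [(.3,.8,.0),(.22,.585,0),(.5,-.4,0)]: print(X,proj(S,X),proj(D,X))
E
```

```text
cam in tool [ 0.08134899  0.00017966 -0.1284416 ] cam axis in tool [-0.31838187  0.00103734  0.94796198]
(0.3, 0.8, 0.0) [[586.73413382 335.54135119]] [[ 23.37036602 -30.64640929]]
(0.22, 0.585, 0) [[543.86881297 267.47339302]] [[21.31174616 37.05843683]]
(0.5, -0.4, 0) [[185.56512354 133.56060176]] [[298.31134105 324.33575971]]
```

Call:
move_arm(
  series=[-23,-28,0,0,-23,-28,0,0,-23,-28,0,0,-23,-28,0,0,-23,-28,0,0],
)

```text
clock: 1.88
tool_pos: [0.2786, 0.4117, 0.4453]
ee_rot: [3.141, -0.0, 2.782]
wrist_force: [0.5, 0.5, 0.2]
opening: 0.0856
```

Call:
move_arm(
  series=[-23,-28,0,0,-23,-28,0,0,-23,-28,0,0,-23,-28,0,0,-23,-28,0,0],
)

```text
clock: 2.3
tool_pos: [0.3369, 0.2401, 0.4454]
ee_rot: [3.141, -0.0, 2.782]
wrist_force: [0.5, -0.2, 0.2]
opening: 0.0854
```

Call:
move_arm(
  series=[-23,-28,0,0,-23,-28,0,0,-23,-28,0,0,-23,-28,0,0,-23,-28,0,0],
)

```text
clock: 2.72
tool_pos: [0.3951, 0.0685, 0.4455]
ee_rot: [3.141, 0.0, 2.782]
wrist_force: [0.8, 0.4, 0.1]
opening: 0.0855
```

```bash
python3 - <<'E'
from cell import telemetry
s=telemetry.read_state(); print(s["joints"],s["tool_pos"],s["ee_rot"])
E
```

```text
[-0.79849525 -0.17656249  0.47017079  1.81929555  0.07953168  1.47963644
  0.86924403] [0.39512927 0.0684822  0.44553213] [3.14080246e+00 2.33057669e-04 2.78186448e+00]
```

Call:
move_arm(
  series=[0,0,-30,-0.122,0,0,-40,-0.122,0,0,-40,0,0,0,-40,0,0,0,-40,0],
)

```text
clock: 3.13
tool_pos: [0.3944, 0.0701, 0.6375]
ee_rot: [3.141, 0.001, 3.026]
wrist_force: [0.3, -0.9, -0.5]
opening: 0.0852
```

```bash
python3 - <<'E'
from cell import telemetry
s=telemetry.read_state(); print(s["joints"],s["tool_pos"],s["ee_rot"])
E
```

```text
[-0.83984774 -0.13359457  0.493333    1.3721989   0.06584111  1.88574089
  1.12549158] [0.39442343 0.07007217 0.63745535] [3.14075276e+00 5.10442450e-04 3.02605207e+00]
```

Call:
move_arm(
  series=[0,0,-40,0,0,0,-40,0,0,0,-40,0,0,0,-40,0,0,0,-40,0],
)

```text
clock: 3.55
tool_pos: [0.3923, 0.0717, 0.6976]
ee_rot: [3.139, 0.027, 3.025]
wrist_force: [0.2, -0.7, -0.5]
opening: 0.0854
```

```bash
python3 - <<'E'
from cell import telemetry
s=telemetry.read_state(); print(s["joints"],s["tool_pos"],s["ee_rot"])
E
```

```text
[-0.39101182 -0.07319585  0.11331175  1.19929254  0.01749024  1.98933355
  1.18329957] [0.39227233 0.07167242 0.69756197] [3.13885071 0.02662989 3.02464035]
```

Call:
move_arm(
  series=[0,0,-40,0,0,0,-40,0,0,0,-40,0,0,0,-40,0,0,0,-40,0],
)

```text
clock: 3.97
tool_pos: [0.3898, 0.0708, 0.7206]
ee_rot: [3.127, 0.066, 3.023]
wrist_force: [-0.9, -0.3, -0.8]
opening: 0.0855
```

```bash
python3 - <<'E'
from cell import telemetry
s=telemetry.read_state(); print(s["joints"],s["tool_pos"],s["ee_rot"])
E
```

```text
[ 0.16127431 -0.06742488 -0.37718583  1.13710971 -0.01878074  2.00018198
  1.22785761] [0.3898251  0.07084308 0.72062867] [3.12691722 0.0657481  3.02252638]
```

Call:
move_arm(
  series=[0,0,-40,0,0,0,-40,0,0,0,-40,0,0,0,-40,0,0,0,-40,0],
)

```text
clock: 4.38
tool_pos: [0.3809, 0.0675, 0.775]
ee_rot: [3.089, 0.184, 3.014]
wrist_force: [0.4, -0.3, -0.1]
opening: 0.0852
```

Call:
move_arm(
  series=[-20,0,-35,0,-20,0,-35,0,-20,0,-35,0,-20,0,-35,0,-20,0,-35,0],
)

```text
clock: 4.8
tool_pos: [0.4261, 0.0507, 0.827]
ee_rot: [3.052, 0.294, 3.003]
wrist_force: [-0.6, -0.6, 0.2]
opening: 0.0851
```

```bash
python3 - <<'E'
from cell import telemetry
s=telemetry.read_state(); print(s["joints"],s["tool_pos"],s["ee_rot"])
E
```

```text
[ 0.51843322  0.00371327 -0.71183244  0.82919656  0.01349737  2.00317716
  1.25951017] [0.4260658  0.05069628 0.82704504] [3.05246373 0.29366792 3.00258895]
```

Call:
move_arm(
  series=[0,-40,0,0,0,-40,0,0,0,-40,0,0,-20,0,-35,0,-20,0,-35,0],
)

```text
clock: 5.22
tool_pos: [0.4301, -0.0731, 0.8472]
ee_rot: [3.05, 0.35, 2.998]
wrist_force: [-0.3, 0.2, 0.7]
opening: 0.0851
```

```bash
cat > st.py <<'E'
from cell import telemetry
from h import *
s=telemetry.read_state(); print(s["clock"],s["joints"].round(3),s["tool_pos"].round(4),s["ee_rot"].round(3),s["wrist_force"].round(1),s["opening"])
R=Ro.from_euler('xyz',s["ee_rot"]).as_matrix()
H=Ro.from_euler('z',-0.1152).as_matrix(); q=np.array([.6095,.0629,0])
print("tool axes in hood (cols)\n",(H.T@R).round(3)); print("tcp in hood",(H.T@(s["tool_pos"]-q)).round(4)); print("grasp pt", (H.T@(s["tool_pos"]-.005*R[:,2]-q)).round(4))
E
python3 st.py
```

```text
5.2167 [ 0.577  0.02  -0.43   0.769 -0.093  2.003  1.538] [ 0.4301 -0.0731  0.8472] [3.05  0.35  2.998] [-0.3  0.2  0.7] 0.08512599754997474
tool axes in hood (cols)
 [[-0.939 -0.003  0.344]
 [ 0.027  0.996  0.082]
 [-0.342  0.086 -0.936]]
tcp in hood [-0.1626 -0.1557  0.8472]
grasp pt [-0.1643 -0.1561  0.8518]
```

Call:
move_arm(
  series=[0,-40,0,0,0,-40,0,0,0,-40,0,0,0,-40,0,0,0,-30,0,0],
)

```text
clock: 5.63
tool_pos: [0.4099, -0.2576, 0.8249]
ee_rot: [3.051, 0.356, 3.003]
wrist_force: [1.5, 0.3, -0.3]
opening: 0.0856
```

Call:
move_arm(
  series=[-20,-8,-35,0,-20,-8,-35,0,-20,-8,-35,0,-20,-8,-35,0],
)

```text
clock: 5.97
tool_pos: [0.4216, -0.2762, 0.8693]
ee_rot: [3.08, 0.462, 2.996]
wrist_force: [-0.1, 0.0, -0.8]
opening: 0.085
```

```bash
python3 st.py
```

```text
5.9667 [ 1.039  0.193 -0.59   0.556 -0.109  2.004  1.853] [ 0.4216 -0.2762  0.8693] [3.08  0.462 2.996] [-0.1  0.  -0.8] 0.0849933836324848
tool axes in hood (cols)
 [[-0.895  0.003  0.446]
 [ 0.027  0.998  0.048]
 [-0.446  0.055 -0.893]]
tcp in hood [-0.1477 -0.3585  0.8693]
grasp pt [-0.1499 -0.3587  0.8737]
```

Call:
move_arm(
  series=[-25,-14,-28,0,-25,-14,-28,0,-25,-14,-28,0,-25,-14,-28,0,-25,-14,-28,0],
)

```text
clock: 6.38
tool_pos: [0.4364, -0.3232, 0.9158]
ee_rot: [3.123, 0.602, 2.991]
wrist_force: [-1.4, 0.0, -0.5]
opening: 0.0855
```

```bash
python3 st.py
```

```text
6.3833 [ 0.883  0.289 -0.325  0.313 -0.191  2.004  1.892] [ 0.4364 -0.3232  0.9158] [3.123 0.602 2.991] [-1.4  0.  -0.5] 0.08547737589345288
tool axes in hood (cols)
 [[-0.824  0.025  0.567]
 [ 0.029  1.    -0.001]
 [-0.566  0.016 -0.824]]
tcp in hood [-0.1276 -0.4035  0.9158]
grasp pt [-0.1305 -0.4035  0.92  ]
```

Call:
move_arm(
  series=[-25,0,-28,0,-25,0,-28,0],
)

```text
clock: 6.55
tool_pos: [0.4368, -0.3117, 0.9384]
ee_rot: [3.137, 0.652, 2.989]
wrist_force: [-0.3, 0.0, -0.8]
opening: 0.0852
```

```bash
python3 st.py
```

```text
6.55 [ 0.825  0.29  -0.238  0.253 -0.234  2.004  1.872] [ 0.4368 -0.3117  0.9384] [3.137 0.652 2.989] [-0.3  0.  -0.8] 0.08515414690129575
tool axes in hood (cols)
 [[-0.795  0.035  0.606]
 [ 0.03   0.999 -0.018]
 [-0.607  0.004 -0.795]]
tcp in hood [-0.1285 -0.392   0.9384]
grasp pt [-0.1315 -0.3919  0.9423]
```

Call:
move_arm(
  series=[9,10,10,0,9,10,10,0,18,19,20,0,18,19,20,0,18,19,20,0],
)

```text
clock: 6.97
tool_pos: [0.4391, -0.2441, 0.8475]
ee_rot: [3.138, 0.652, 2.991]
wrist_force: [0.9, 0.1, 2.2]
opening: 0.0854
```

```bash
python3 st.py
```

```text
6.9667 [ 0.908 -0.05  -0.272  0.952 -0.303  1.64   1.939] [ 0.4391 -0.2441  0.8475] [3.138 0.652 2.991] [0.9 0.1 2.2] 0.08544982878188491
tool axes in hood (cols)
 [[-0.794  0.034  0.607]
 [ 0.028  0.999 -0.018]
 [-0.607  0.003 -0.795]]
tcp in hood [-0.134  -0.3246  0.8475]
grasp pt [-0.137  -0.3245  0.8515]
```

Call:
move_arm(
  series=[21,23,24,0,21,23,24,0,21,23,24,0,21,23,24,0,21,23,24,0],
)

```text
clock: 7.38
tool_pos: [0.4453, -0.1281, 0.6894]
ee_rot: [3.138, 0.652, 2.992]
wrist_force: [1.5, 0.5, 1.1]
opening: 0.0855
```

Call:
move_arm(
  series=[21,23,24,0,21,23,24,0,21,23,24,0,21,23,24,0,21,23,24,0],
)

```text
clock: 7.8
tool_pos: [0.4475, -0.0648, 0.6012]
ee_rot: [3.137, 0.647, 2.982]
wrist_force: [0.3, -0.5, 0.1]
opening: 0.0857
```

Call:
move_arm(
  series=[21,23,24,0,21,23,24,0,21,23,24,0,21,23,24,0,0,0,0,-0.044],
)

```text
clock: 8.22
tool_pos: [0.4533, 0.0067, 0.5032]
ee_rot: [-3.114, 0.634, 3.04]
wrist_force: [-0.5, 0.0, 0.3]
opening: 0.0854
```

```bash
python3 st.py
```

```text
8.2167 [ 0.064 -0.382 -0.189  1.981  0.12   0.926  1.284] [0.4533 0.0067 0.5032] [-3.114  0.634  3.04 ] [-0.5  0.   0.3] 0.08537907260134484
tool axes in hood (cols)
 [[-0.805  0.003  0.593]
 [-0.011  1.    -0.02 ]
 [-0.593 -0.022 -0.805]]
tcp in hood [-0.1487 -0.0738  0.5032]
grasp pt [-0.1517 -0.0737  0.5072]
```

Call:
move_arm(
  series=[0,8,38,0,0,8,38,0,0,8,38,0,23,8,24,0,23,8,24,0],
)

```text
clock: 8.63
tool_pos: [0.5189, 0.0308, 0.3491]
ee_rot: [-3.116, 0.64, 3.032]
wrist_force: [1.2, -0.5, -0.8]
opening: 0.0855
```

```bash
python3 st.py
```

```text
8.6333 [ 0.127 -0.147 -0.339  2.154  0.336  0.549  0.993] [0.5189 0.0308 0.3491] [-3.116  0.64   3.032] [ 1.2 -0.5 -0.8] 0.08547174690516433
tool axes in hood (cols)
 [[-0.802  0.01   0.597]
 [-0.005  1.    -0.022]
 [-0.597 -0.021 -0.802]]
tcp in hood [-0.0863 -0.0423  0.3491]
grasp pt [-0.0893 -0.0422  0.3531]
```

Call:
move_arm(
  series=[25,9,24,0,25,9,24,0,25,9,24,0,25,9,24,0,25,9,24,0],
)

```text
clock: 9.05
tool_pos: [0.5014, 0.062, 0.2166]
ee_rot: [-3.105, 0.64, 3.031]
wrist_force: [0.8, -0.0, -0.5]
opening: 0.0853
```

```bash
cat > look.py <<'E'
import sys,cv2
from cell import imaging
for n in sys.argv[2:]:
    p=imaging.snapshot(n); cv2.imwrite(f"pics/{n}{sys.argv[1]}.png",p["frame"])
E
python3 st.py; python3 look.py 1 side wrist
```

```text
9.05 [ 0.155  0.047 -0.524  2.334  1.062  0.383  0.156] [0.5014 0.062  0.2166] [-3.105  0.64   3.031] [ 0.8 -0.  -0.5] 0.08528353437538953
tool axes in hood (cols)
 [[-0.802  0.017  0.597]
 [-0.004  0.999 -0.034]
 [-0.597 -0.029 -0.801]]
tcp in hood [-0.1072 -0.0133  0.2166]
grasp pt [-0.1102 -0.0131  0.2206]
```

View pics/side1.png

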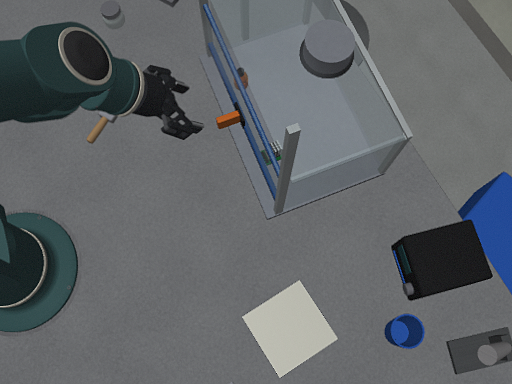

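View pics/wrist1.png

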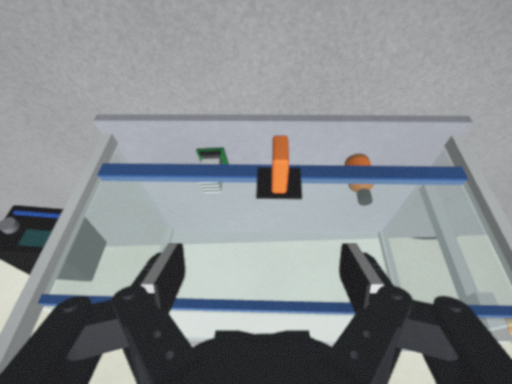

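Call:
move_arm(
  series=[5,9,25,0,5,9,25,0],
)

```text
clock: 9.32
tool_pos: [0.5257, 0.0737, 0.1758]
ee_rot: [-3.103, 0.644, 3.031]
wrist_force: [1.1, -1.0, 0.9]
opening: 0.0855
```

```bash
python3 st.py
```

```text
9.3167 [ 0.094  0.191 -0.499  2.315  1.396  0.414 -0.181] [0.5257 0.0737 0.1758] [-3.103  0.644  3.031] [ 1.1 -1.   0.9] 0.08551941365441101
tool axes in hood (cols)
 [[-0.8    0.019  0.6  ]
 [-0.003  0.999 -0.036]
 [-0.6   -0.031 -0.799]]
tcp in hood [-0.0845  0.0011  0.1758]
grasp pt [-0.0875  0.0013  0.1798]
```

Call:
move_arm(
  series=[5,0,25,0,5,0,25,0],
)

```text
clock: 9.48
tool_pos: [0.5473, 0.0698, 0.1282]
ee_rot: [-3.102, 0.642, 3.032]
wrist_force: [-0.4, -0.3, -0.4]
opening: 0.0854
```

Call:
move_arm(
  series=[5,1,25,0,5,1,25,0,0,0,0,0],
)

```text
clock: 9.73
tool_pos: [0.5682, 0.066, 0.0787]
ee_rot: [-3.1, 0.636, 3.031]
wrist_force: [-1.7, -1.3, -1.2]
opening: 0.0851
```

```bash
python3 st.py;  python3 look.py 2 side wrist
```

```text
9.7333 [ 0.084  0.479 -0.456  2.266  1.918  0.494 -0.63 ] [0.5682 0.066  0.0787] [-3.1    0.636  3.031] [-1.7 -1.3 -1.2] 0.08506939471670522
tool axes in hood (cols)
 [[-0.804  0.02   0.594]
 [-0.004  0.999 -0.039]
 [-0.594 -0.033 -0.804]]
tcp in hood [-0.0414 -0.0017  0.0787]
grasp pt [-0.0444 -0.0015  0.0827]
```

View pics/side2.png

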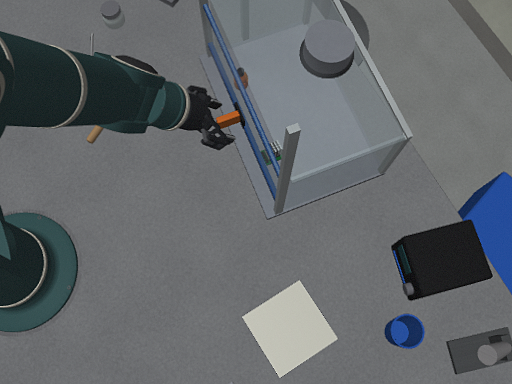

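View pics/wrist2.png

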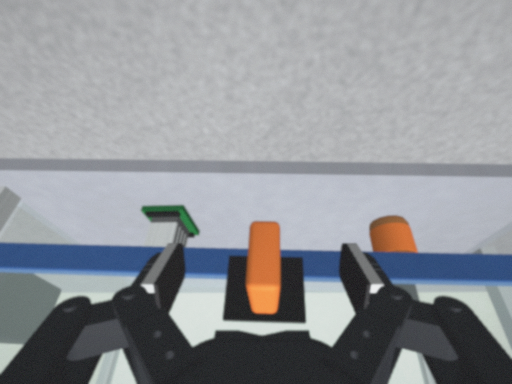

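Call:
move_arm(
  series=[0,0,0,0,0,0,0,0,0,0,0,0,0,0,0,0,0,0,0,0],
  jaw=8,
  force=40,
)

```text
clock: 10.25
tool_pos: [0.5677, 0.0676, 0.0824]
ee_rot: [-3.103, 0.641, 3.031]
wrist_force: [0.7, 0.3, 0.5]
opening: 0.0256
```

Call:
move_arm(
  series=[0,0,0,0,0,0,0,0,0,0,0,0,0,0,0,0,0,0,0,0],
)

```text
clock: 10.67
tool_pos: [0.5676, 0.0675, 0.0822]
ee_rot: [-3.103, 0.641, 3.031]
wrist_force: [-9.2, -3.1, 15.1]
opening: 0.016
```

```bash
python3 st.py
```

```text
10.6667 [ 0.083  0.471 -0.458  2.269  1.919  0.492 -0.633] [0.5676 0.0675 0.0822] [-3.103  0.641  3.031] [-9.2 -3.1 15.1] 0.01596836023800055
tool axes in hood (cols)
 [[-0.802  0.018  0.598]
 [-0.004  0.999 -0.035]
 [-0.598 -0.031 -0.801]]
tcp in hood [-0.0421 -0.0003  0.0822]
grasp pt [-0.0451 -0.0001  0.0862]
```

Call:
move_arm(
  series=[-6,-0.3,-8,0,-6,-0.3,-8,0,-6,-0.3,-8,0,-6,-0.3,-8,0,-6,-0.3,-8,0],
)

```text
clock: 11.08
tool_pos: [0.5675, 0.0674, 0.1316]
ee_rot: [-3.104, 0.639, 3.031]
wrist_force: [8.1, -3.5, -12.3]
opening: 0.0159
```

```bash
python3 st.py
```

```text
11.0833 [ 0.062  0.347 -0.428  2.255  1.648  0.418 -0.378] [0.5675 0.0674 0.1316] [-3.104  0.639  3.031] [  8.1  -3.5 -12.3] 0.015903603071088374
tool axes in hood (cols)
 [[-0.803  0.018  0.596]
 [-0.003  0.999 -0.035]
 [-0.596 -0.03  -0.802]]
tcp in hood [-0.0423 -0.0003  0.1316]
grasp pt [-0.0453 -0.0002  0.1356]
```

Call:
move_arm(
  series=[-6,-0.3,-8,0,-6,-0.3,-8,0,-6,-0.3,-8,0,-6,-0.3,-8,0,-6,-0.3,-8,0],
)

```text
clock: 11.5
tool_pos: [0.5675, 0.0674, 0.1816]
ee_rot: [-3.104, 0.639, 3.031]
wrist_force: [5.6, -3.8, -9.1]
opening: 0.0159
```

```bash
python3 st.py
```

```text
11.5 [ 0.091  0.24  -0.45   2.226  1.32   0.402 -0.049] [0.5675 0.0674 0.1816] [-3.104  0.639  3.031] [ 5.6 -3.8 -9.1] 0.015927322144818734
tool axes in hood (cols)
 [[-0.803  0.018  0.596]
 [-0.004  0.999 -0.035]
 [-0.596 -0.03  -0.802]]
tcp in hood [-0.0422 -0.0004  0.1816]
grasp pt [-0.0452 -0.0002  0.1857]
```

Call:
move_arm(
  series=[-6,-0.3,-8,0,-6,-0.3,-8,0,-6,-0.3,-8,0,-6,-0.3,-8,0,-6,-0.3,-8,0],
)

```text
clock: 11.92
tool_pos: [0.5675, 0.0674, 0.2315]
ee_rot: [-3.104, 0.639, 3.031]
wrist_force: [2.8, -4.0, -5.7]
opening: 0.0158
```

```bash
python3 st.py
```

```text
11.9167 [ 0.162  0.15  -0.513  2.183  1.01   0.432  0.268] [0.5675 0.0674 0.2315] [-3.104  0.639  3.031] [ 2.8 -4.  -5.7] 0.015769402466275027
tool axes in hood (cols)
 [[-0.803  0.018  0.596]
 [-0.004  0.999 -0.035]
 [-0.596 -0.03  -0.802]]
tcp in hood [-0.0423 -0.0004  0.2315]
grasp pt [-4.520e-02 -2.000e-04  2.356e-01]
```

Call:
move_arm(
  series=[-4.8,-0.3,-6.4,0,-4.8,-0.3,-6.4,0,-4.8,-0.3,-6.4,0,-4.8,-0.3,-6.4,0,-4.8,-0.3,-6.4,0],
)

```text
clock: 12.33
tool_pos: [0.5675, 0.0674, 0.2715]
ee_rot: [-3.104, 0.639, 3.031]
wrist_force: [-0.9, -1.8, -2.6]
opening: 0.0158
```

Call:
move_arm(
  series=[-1.2,0,-1.6,0,-1.2,0,-1.6,0,-1.2,0,-1.6,0,-1.2,0,-1.6,0],
)

```text
clock: 12.67
tool_pos: [0.5675, 0.0674, 0.2792]
ee_rot: [-3.103, 0.639, 3.031]
wrist_force: [-6.0, -3.3, -1.5]
opening: 0.0159
```

Call:
move_arm(
  series=[-1.2,0,-1.6,0],
)

```text
clock: 12.75
tool_pos: [0.5675, 0.0674, 0.2812]
ee_rot: [-3.103, 0.639, 3.031]
wrist_force: [-5.5, -2.9, -0.7]
opening: 0.0158
```

Call:
move_arm(
  series=[-1.2,0,-1.6,0],
)

```text
clock: 12.83
tool_pos: [0.5675, 0.0674, 0.2832]
ee_rot: [-3.103, 0.639, 3.031]
wrist_force: [-6.1, -2.8, -1.5]
opening: 0.0163
```

Call:
move_arm(
  series=[-1.2,0,-1.6,0],
)

```text
clock: 12.92
tool_pos: [0.5675, 0.0674, 0.2851]
ee_rot: [-3.103, 0.639, 3.031]
wrist_force: [-4.9, -3.3, -1.8]
opening: 0.0158
```

```bash
python3 st.py
```

```text
12.9167 [ 0.225  0.064 -0.559  2.125  0.735  0.493  0.55 ] [0.5675 0.0674 0.2851] [-3.103  0.639  3.031] [-4.9 -3.3 -1.8] 0.015819916159198144
tool axes in hood (cols)
 [[-0.803  0.018  0.596]
 [-0.004  0.999 -0.036]
 [-0.596 -0.031 -0.802]]
tcp in hood [-0.0422 -0.0004  0.2851]
grasp pt [-4.520e-02 -2.000e-04  2.891e-01]
```

Call:
move_arm(
  series=[1.2,0,1.6,0,1.2,0,1.6,0,1.2,0,1.6,0],
)

```text
clock: 13.17
tool_pos: [0.5675, 0.0674, 0.2792]
ee_rot: [-3.103, 0.639, 3.031]
wrist_force: [-6.4, -1.6, 0.3]
opening: 0.0163
```

Call:
move_arm(
  series=[1.2,0,1.6,0],
)

```text
clock: 13.25
tool_pos: [0.5675, 0.0673, 0.2772]
ee_rot: [-3.103, 0.639, 3.031]
wrist_force: [-6.2, -1.5, 0.8]
opening: 0.0155
```

Call:
move_arm(
  series=[1.2,0,1.6,0],
)

```text
clock: 13.33
tool_pos: [0.5675, 0.0674, 0.2752]
ee_rot: [-3.103, 0.639, 3.031]
wrist_force: [-6.8, -1.5, 0.5]
opening: 0.0159
```

Call:
move_arm(
  series=[1.2,0,1.6,0],
)

```text
clock: 13.42
tool_pos: [0.5675, 0.0674, 0.2732]
ee_rot: [-3.103, 0.639, 3.031]
wrist_force: [-5.9, -1.7, 0.6]
opening: 0.0155
```

Call:
move_arm(
  series=[1.2,0,1.6,0],
)

```text
clock: 13.5
tool_pos: [0.5675, 0.0673, 0.2712]
ee_rot: [-3.104, 0.639, 3.031]
wrist_force: [-7.2, -1.5, 0.5]
opening: 0.0156
```

Call:
move_arm(
  series=[-1.8,0,-2.4,0,-1.8,0,-2.4,0,-1.8,0,-2.4,0,-1.8,0,-2.4,0,-1.8,0,-2.4,0],
)

```text
clock: 13.92
tool_pos: [0.5675, 0.0674, 0.2865]
ee_rot: [-3.103, 0.639, 3.031]
wrist_force: [-8.2, -3.8, -1.5]
opening: 0.016
```

Call:
move_arm(
  series=[0,0,0,0,0,0,0,0,0,0,0,0],
)

```text
clock: 14.17
tool_pos: [0.5675, 0.0674, 0.2866]
ee_rot: [-3.103, 0.639, 3.031]
wrist_force: [-10.9, -2.6, 0.8]
opening: 0.0155
```

```bash
python3 st.py; python3 look.py 3 side wrist scene
```

```text
14.1667 [ 0.227  0.062 -0.56   2.124  0.73   0.495  0.555] [0.5675 0.0674 0.2866] [-3.103  0.639  3.031] [-10.9  -2.6   0.8] 0.015544535364395904
tool axes in hood (cols)
 [[-0.803  0.019  0.596]
 [-0.004  0.999 -0.036]
 [-0.596 -0.031 -0.802]]
tcp in hood [-0.0422 -0.0004  0.2866]
grasp pt [-4.520e-02 -2.000e-04  2.906e-01]
```

View pics/side3.png

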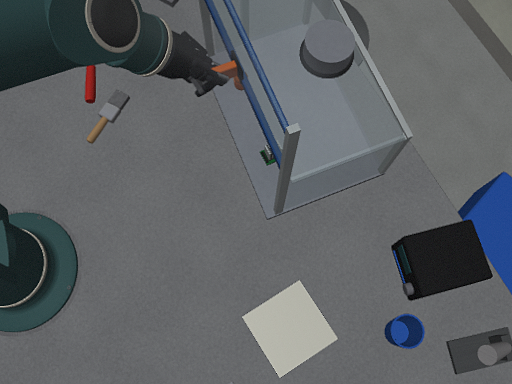

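View pics/wrist3.png

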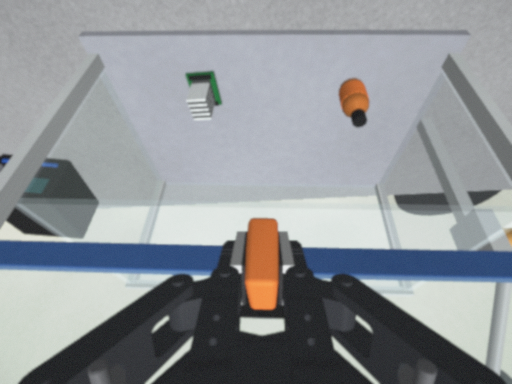

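Call:
move_arm(
  series=[0,0,0,0,0,0,0,0,0,0,0,0],
  jaw=50,
)

```text
clock: 14.57
tool_pos: [0.5684, 0.0678, 0.2872]
ee_rot: [-3.104, 0.641, 3.031]
wrist_force: [0.4, 0.6, -0.5]
opening: 0.0496
```

```bash
python3 st.py; python3 look.py 4 wrist
```

```text
14.5667 [ 0.226  0.063 -0.56   2.122  0.731  0.494  0.554] [0.5684 0.0678 0.2872] [-3.104  0.641  3.031] [ 0.4  0.6 -0.5] 0.049604266026484524
tool axes in hood (cols)
 [[-0.802  0.018  0.597]
 [-0.004  0.999 -0.035]
 [-0.598 -0.03  -0.801]]
tcp in hood [-4.130e-02  1.000e-04  2.872e-01]
grasp pt [-0.0443  0.0003  0.2912]
```

Call:
move_arm(
  series=[0,0,0,0,0,0,0,0,0,0,0,0],
)

```text
clock: 14.87
tool_pos: [0.5683, 0.0677, 0.2868]
ee_rot: [-3.104, 0.64, 3.031]
wrist_force: [-0.3, -0.4, 0.6]
opening: 0.0499
```

```bash
python3 look.py 5 wrist; python3 -c "
import cv2,numpy as np
a=[cv2.imread(f'pics/wrist{i}.png')[200:330,130:400] for i in (3,4,5)]
for x in a:
  h=cv2.cvtColor(x,cv2.COLOR_BGR2HSV); m=(h[...,0]<15)&(h[...,1]>150)&(h[...,2]>60); v,u=np.nonzero(m); print(v.min(),v.max(),v.mean(),u.mean(),m.sum())
cv2.imwrite('pics/cmp.png',np.hstack(a))
"
```

```text
19 109 64.47436357117246 132.01972032986734 2789
18 109 64.40457184325109 130.7978955007257 2756
19 110 65.10608254887762 130.88450398262128 2762
```

View pics/cmp.png

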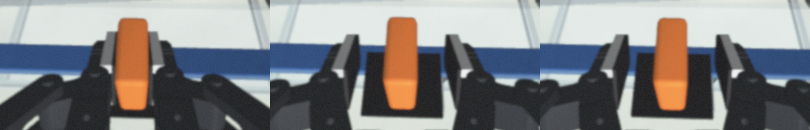

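Call:
move_arm(
  series=[0,0,0,0,0,0,0,0,0,0,0,0,0,0,0,0,0,0,0,0],
)

```text
clock: 15.33
tool_pos: [0.5683, 0.0678, 0.2867]
ee_rot: [-3.104, 0.64, 3.031]
wrist_force: [-0.2, -0.9, -0.6]
opening: 0.0501
```

```bash
python3 st.py; python3 look.py 6 wrist; python3 -c "
import cv2,numpy as np
a=[cv2.imread(f'pics/wrist{i}.png')[200:330,130:400] for i in (4,5,6)]
for x in a:
  h=cv2.cvtColor(x,cv2.COLOR_BGR2HSV); m=(h[...,0]<15)&(h[...,1]>150)&(h[...,2]>60); v,u=np.nonzero(m); print(v.min(),v.max(),v.mean(),u.mean(),m.sum())
"
```

```text
15.3333 [ 0.226  0.063 -0.56   2.123  0.732  0.494  0.554] [0.5683 0.0678 0.2867] [-3.104  0.64   3.031] [-0.2 -0.9 -0.6] 0.05006535995340017
tool axes in hood (cols)
 [[-0.802  0.018  0.597]
 [-0.004  0.999 -0.035]
 [-0.597 -0.03  -0.802]]
tcp in hood [-4.150e-02  1.000e-04  2.867e-01]
grasp pt [-0.0445  0.0003  0.2907]
18 109 64.40457184325109 130.7978955007257 2756
19 110 65.10608254887762 130.88450398262128 2762
19 110 65.42655059847661 130.86869785999275 2757
```

Call:
move_arm(
  series=[0,0,-10,0,0,0,-20,0,0,0,-30,0,0,0,-40,0],
)

```text
clock: 15.72
tool_pos: [0.5085, 0.078, 0.3658]
ee_rot: [-3.105, 0.636, 3.031]
wrist_force: [-0.3, -0.7, 0.8]
opening: 0.0497
```

```bash
python3 st.py; python3 - <<'E'
from cell import imaging,spotter
import cv2,pickle
p=imaging.snapshot("wrist"); q=imaging.snapshot("side"); cv2.imwrite("pics/wrist7.png",p["frame"]);cv2.imwrite("pics/side7.png",q["frame"])
pickle.dump((p,q),open("P7.pkl","wb"))
for t in ("module","flux","fin"):
    for d in spotter.cut_out(t,p)[:2]: print(t,d["score"],d["box"])
E
```

```text
15.7167 [ 0.232 -0.167 -0.553  2.116  0.359  0.632  0.875] [0.5085 0.078  0.3658] [-3.105  0.636  3.031] [-0.3 -0.7  0.8] 0.0496706922726283
tool axes in hood (cols)
 [[-0.804  0.018  0.594]
 [-0.004  0.999 -0.034]
 [-0.594 -0.03  -0.804]]
tcp in hood [-0.1021  0.0034  0.3658]
grasp pt [-0.105   0.0036  0.3698]
module 0.66 [215.2, 95.2, 28.5, 41.2]
flux 0.67 [334.1, 106.2, 20.9, 42.5]
fin 0.71 [256.0, 277.9, 512.0, 212.3]
```

View pics/wrist7.png

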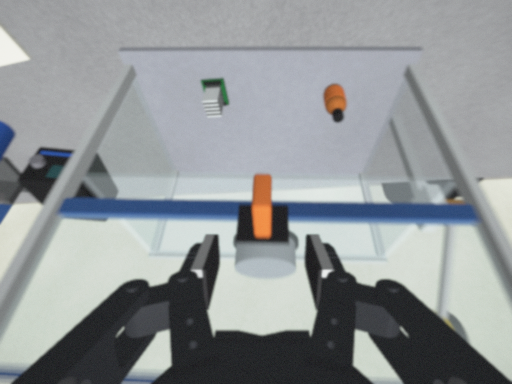

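View pics/side7.png

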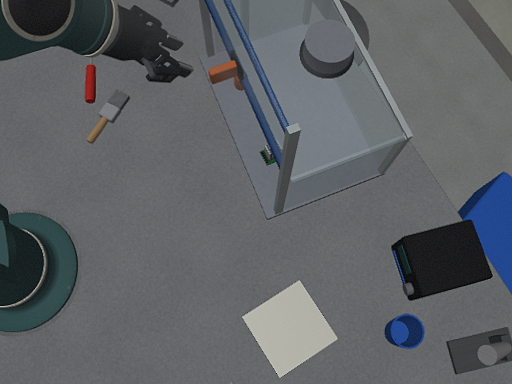

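Call:
move_arm(
  series=[18,-17,29,0,18,-17,29,0,18,-17,29,0,18,-17,29,0,18,-17,29,-0.04],
  jaw=62,
)

```text
clock: 16.38
tool_pos: [0.5112, -0.0051, 0.2168]
ee_rot: [-3.083, 0.637, 3.056]
wrist_force: [1.0, -1.2, 0.6]
opening: 0.0622
```

```bash
python3 st.py; python3 - <<'E'
from cell import imaging,spotter
import cv2,pickle
p=imaging.snapshot("wrist"); q=imaging.snapshot("side"); cv2.imwrite("pics/wrist8.png",p["frame"]);cv2.imwrite("pics/side8.png",q["frame"])
pickle.dump((p,q),open("P8.pkl","wb"))
cv2.imwrite("pics/c8.png",cv2.resize(p["frame"][60:260,150:350],None,fx=3,fy=3,interpolation=cv2.INTER_CUBIC))
E
```

```text
16.3833 [ 0.36   0.044 -0.534  2.335  0.976  0.277  0.413] [ 0.5112 -0.0051  0.2168] [-3.083  0.637  3.056] [ 1.  -1.2  0.6] 0.06221206737999827
tool axes in hood (cols)
 [[-0.804  0.005  0.595]
 [-0.024  0.999 -0.04 ]
 [-0.595 -0.047 -0.803]]
tcp in hood [-0.0898 -0.0788  0.2168]
grasp pt [-0.0928 -0.0786  0.2209]
```

View pics/wrist8.png

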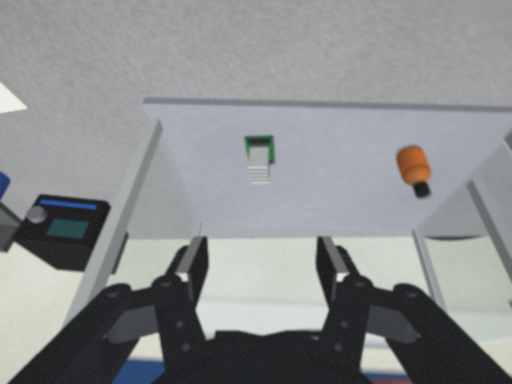

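View pics/c8.png

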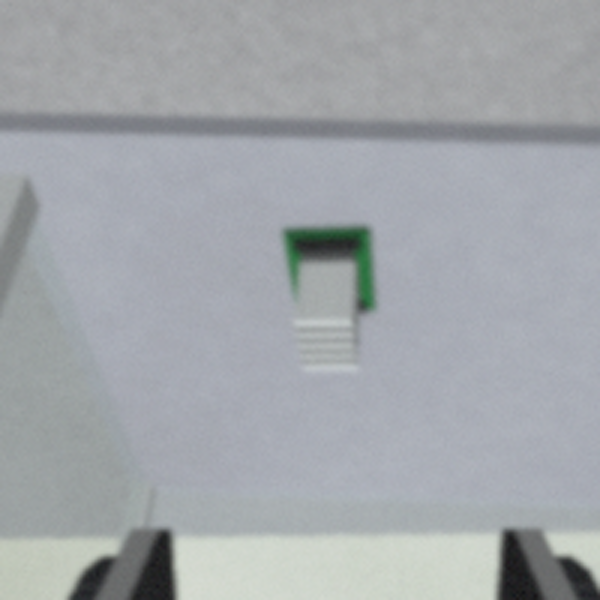

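View pics/side8.png

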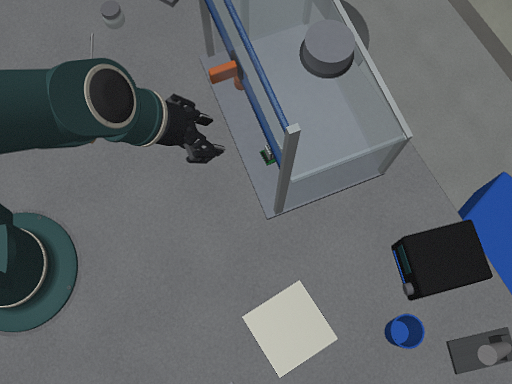

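```bash
python3 - <<'E'
from h import *
import pickle
p,_=pickle.load(open("P8.pkl","rb"))
c=lambda u,v:(u/3+150,v/3+60)
H=Ro.from_euler('z',-0.1152).as_matrix(); q=np.array([.6095,.0629,0])
f=lambda u,z:(H.T@(atz(p,c(*u),z)-q)).round(4)
print("board front",f((285,230),.017),f((371,228),.017),"right back",f((375,308),.017))
a=[f(u,.058) for u in [(293,321),(355,319),(302,372),(360,371)]]; print(a,np.mean(a,0))
print("tray front",f((0,125),.012),f((600,137),.012))
E
```

```text
board front [ 0.0129 -0.1104  0.017 ] [ 0.0104 -0.0739  0.017 ] right back [ 0.0617 -0.0704  0.017 ]
[array([ 0.0239, -0.1044,  0.058 ]), array([ 0.0214, -0.0791,  0.058 ]), array([ 0.0589, -0.1021,  0.058 ]), array([ 0.0567, -0.0765,  0.058 ])] [ 0.040225 -0.090525  0.058   ]
tray front [-0.0337 -0.2192  0.012 ] [-0.0348  0.0112  0.012 ]
```

Call:
move_arm(
  series=[0,0,25,0,0,0,25,0,0,-1,25,0,0,-1,25,0],
)

```text
clock: 16.82
tool_pos: [0.5657, -0.0158, 0.1517]
ee_rot: [-3.081, 0.644, 3.055]
wrist_force: [0.9, -0.4, 1.2]
opening: 0.0618
```

```bash
python3 st.py;python3 look.py 9 side wrist
```

```text
16.8167 [ 0.273  0.282 -0.436  2.277  1.665  0.296 -0.217] [ 0.5657 -0.0158  0.1517] [-3.081  0.644  3.055] [ 0.9 -0.4  1.2] 0.06184199514705193
tool axes in hood (cols)
 [[-0.8    0.007  0.6  ]
 [-0.023  0.999 -0.043]
 [-0.6   -0.048 -0.799]]
tcp in hood [-0.0345 -0.0832  0.1517]
grasp pt [-0.0375 -0.083   0.1557]
```

View pics/side9.png

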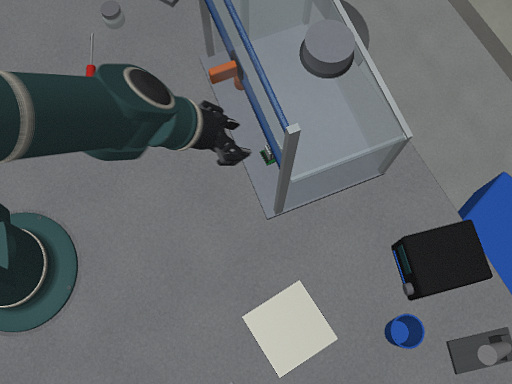

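View pics/wrist9.png

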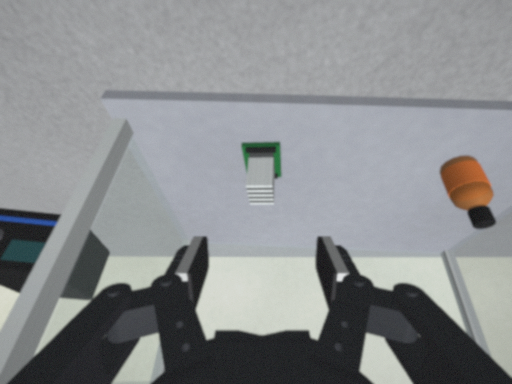

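Call:
move_arm(
  series=[1,0,25,0,1,0,25,0,1,0,25,0,0,0,0,0],
)

```text
clock: 17.25
tool_pos: [0.607, -0.0251, 0.0873]
ee_rot: [-3.08, 0.639, 3.054]
wrist_force: [-2.4, -1.5, -0.2]
opening: 0.0621
```

```bash
python3 st.py;python3 look.py 10 side wrist
```

```text
17.25 [ 0.312  0.493 -0.465  2.204  1.998  0.382 -0.48 ] [ 0.607  -0.0251  0.0873] [-3.08   0.639  3.054] [-2.4 -1.5 -0.2] 0.06205278265493598
tool axes in hood (cols)
 [[-0.802  0.009  0.597]
 [-0.022  0.999 -0.045]
 [-0.596 -0.049 -0.801]]
tcp in hood [ 0.0076 -0.0877  0.0873]
grasp pt [ 0.0047 -0.0875  0.0913]
```

View pics/side10.png

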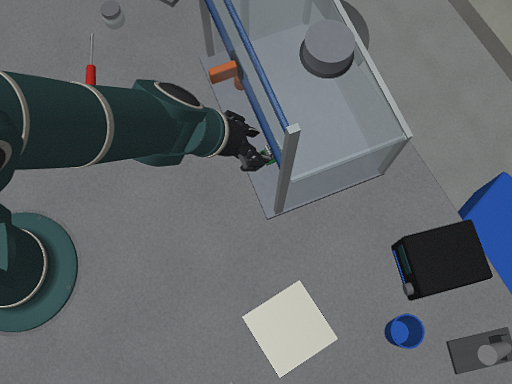

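View pics/wrist10.png

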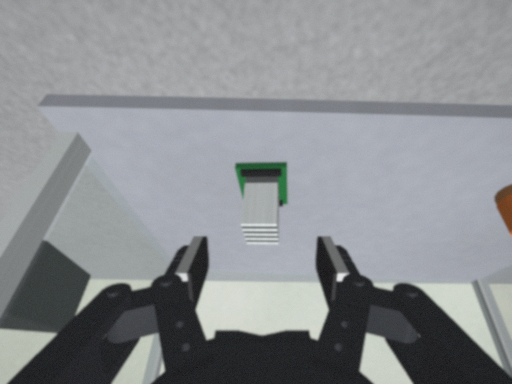

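Call:
move_arm(
  series=[0,0,17,0,0,0,15,0,0,0,12,0,0,0,8,0,0,0,0,0],
)

```text
clock: 17.77
tool_pos: [0.6374, -0.0306, 0.0488]
ee_rot: [-3.079, 0.643, 3.057]
wrist_force: [-1.0, -0.0, -0.3]
opening: 0.0623
```

```bash
python3 st.py;python3 look.py 11 side wrist
```

```text
17.7667 [ 0.332  0.62  -0.477  2.138  2.114  0.433 -0.54 ] [ 0.6374 -0.0306  0.0488] [-3.079  0.643  3.057] [-1.  -0.  -0.3] 0.062263841298360906
tool axes in hood (cols)
 [[-0.8    0.007  0.6  ]
 [-0.024  0.999 -0.044]
 [-0.599 -0.05  -0.799]]
tcp in hood [ 0.0385 -0.0897  0.0488]
grasp pt [ 0.0355 -0.0895  0.0528]
```

View pics/wrist11.png

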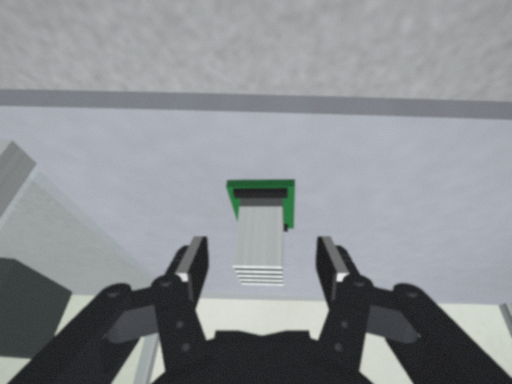

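View pics/side11.png

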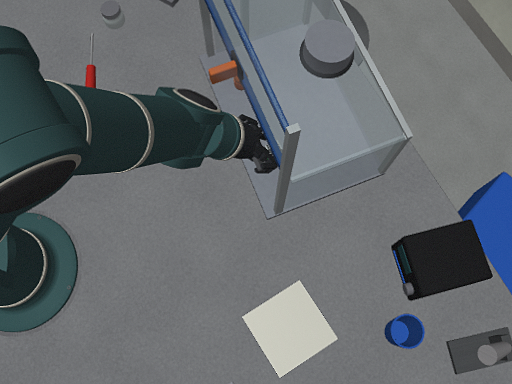

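Call:
move_arm(
  series=[1,0,6,0,0,0,0,0,0,0,0,0,0,0,0,0,0,0,0,0],
  jaw=32,
  force=30,
)

```text
clock: 18.28
tool_pos: [0.6398, -0.031, 0.0432]
ee_rot: [-3.08, 0.643, 3.057]
wrist_force: [0.3, 0.3, -0.0]
opening: 0.0318
```

Call:
move_arm(
  series=[0,0,0,0,0,0,0,0,0,0,0,0,0,0,0,0],
  jaw=15,
)

```text
clock: 18.62
tool_pos: [0.6401, -0.0307, 0.0435]
ee_rot: [-3.08, 0.643, 3.058]
wrist_force: [-2.9, 0.8, 5.4]
opening: 0.0235
```

```bash
python3 st.py;python3 look.py 12 wrist
```

```text
18.6167 [ 0.334  0.635 -0.479  2.132  2.131  0.44  -0.55 ] [ 0.6401 -0.0307  0.0435] [-3.08   0.643  3.058] [-2.9  0.8  5.4] 0.02347583969214275
tool axes in hood (cols)
 [[-0.8    0.006  0.6  ]
 [-0.025  0.999 -0.043]
 [-0.6   -0.049 -0.799]]
tcp in hood [ 0.0412 -0.0894  0.0435]
grasp pt [ 0.0382 -0.0892  0.0475]
```

View pics/wrist12.png

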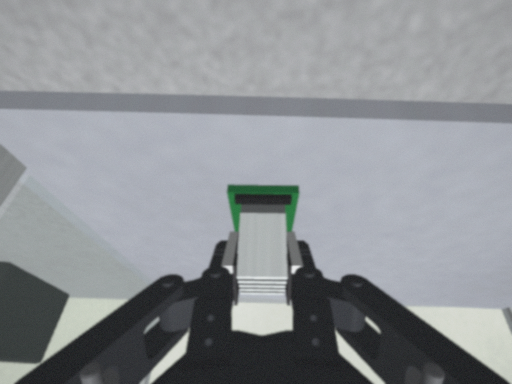

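Call:
move_arm(
  series=[0,0,-5,0,0,0,-10,0,0,0,-18,0,0,0,-18,0,0,0,-18,0],
)

```text
clock: 19.08
tool_pos: [0.5979, -0.0231, 0.099]
ee_rot: [-3.08, 0.642, 3.057]
wrist_force: [1.1, -0.3, -0.2]
opening: 0.0238
```

Call:
move_arm(
  series=[0,0,-18,0,0,0,-18,0,0,0,-18,0,0,0,-18,0,0,0,-10,0],
)

```text
clock: 19.5
tool_pos: [0.5494, -0.0136, 0.1655]
ee_rot: [-3.08, 0.644, 3.058]
wrist_force: [0.5, 1.1, -0.3]
opening: 0.0237
```

```bash
python3 st.py;python3 look.py 13 wrist side
```

```text
19.5 [ 0.243  0.221 -0.407  2.305  1.565  0.274 -0.136] [ 0.5494 -0.0136  0.1655] [-3.08   0.644  3.058] [ 0.5  1.1 -0.3] 0.023669078883195555
tool axes in hood (cols)
 [[-0.799  0.006  0.601]
 [-0.025  0.999 -0.043]
 [-0.601 -0.049 -0.798]]
tcp in hood [-0.0509 -0.0829  0.1655]
grasp pt [-0.0539 -0.0827  0.1695]
```

View pics/wrist13.png

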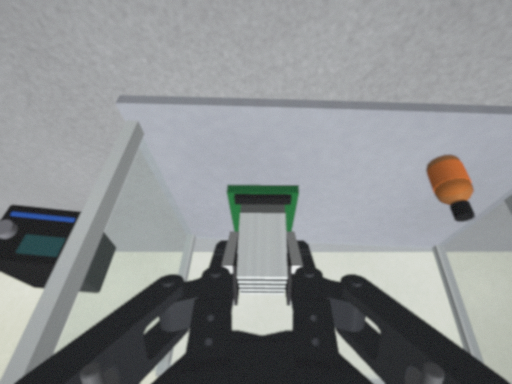

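View pics/side13.png

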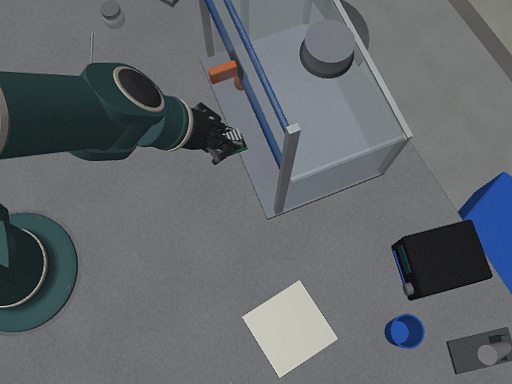

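```bash
cat > to.py <<'E'
import sys
from st import *
t=np.array([float(a) for a in sys.argv[1:4]]); d=R.T@(t-s["tool_pos"])*1000; print("delta mm",d.round(1),np.linalg.norm(d).round(1))
E
python3 to.py .50 -.02 .33
```

```text
19.6 [ 0.244  0.222 -0.408  2.305  1.57   0.275 -0.14 ] [ 0.5501 -0.0138  0.1655] [-3.079  0.645  3.058] [ 0.2 -0.7 -1.2] 0.023226054917523865
tool axes in hood (cols)
 [[-0.799  0.006  0.602]
 [-0.025  0.999 -0.043]
 [-0.601 -0.05  -0.797]]
tcp in hood [-0.0501 -0.083   0.1655]
grasp pt [-0.0532 -0.0828  0.1695]
delta mm [ -59.4  -20.4 -160.2] 172.1
```

Call:
move_arm(
  series=[0,0,-20,0,-4,0,-28,0,-10,-5,-28,0,-15,-5,-28,0,-15,-5,-28,0],
)

```text
clock: 20.02
tool_pos: [0.5193, -0.0186, 0.2474]
ee_rot: [-3.07, 0.641, 3.054]
wrist_force: [-0.8, -0.7, -1.3]
opening: 0.0239
```

```bash
python3 to.py .49 -.03 .34; python3 to.py .46 -.38 .32
```

```text
20.0167 [ 0.364 -0.003 -0.497  2.291  0.714  0.309  0.7  ] [ 0.5193 -0.0186  0.2474] [-3.07   0.641  3.054] [-0.8 -0.7 -1.3] 0.023886802931050305
tool axes in hood (cols)
 [[-0.801  0.015  0.598]
 [-0.022  0.998 -0.055]
 [-0.598 -0.057 -0.799]]
tcp in hood [-0.0802 -0.0913  0.2474]
grasp pt [-0.0832 -0.091   0.2514]
delta mm [-32.8 -20.4 -89.9] 97.8
20.0167 [ 0.364 -0.003 -0.497  2.291  0.714  0.309  0.7  ] [ 0.5193 -0.0186  0.2474] [-3.07   0.641  3.054] [-0.8 -0.7 -1.3] 0.023886802931050305
tool axes in hood (cols)
 [[-0.801  0.015  0.598]
 [-0.022  0.998 -0.055]
 [-0.598 -0.057 -0.799]]
tcp in hood [-0.0802 -0.0913  0.2474]
grasp pt [-0.0832 -0.091   0.2514]
delta mm [ -21.5 -369.6  -48.4] 373.4
```

Call:
move_arm(
  series=[-6,-4,-18,0,-6,-4,-18,0,-6,-4,-18,0,-6,-4,-18,0,-6,-4,-18,0],
)

```text
clock: 20.43
tool_pos: [0.4876, -0.0299, 0.3388]
ee_rot: [-3.07, 0.642, 3.053]
wrist_force: [-0.4, -0.2, -1.1]
opening: 0.0235
```

```bash
python3 to.py .46 -.38 .32
```

```text
20.4333 [ 0.3   -0.218 -0.356  2.233  0.193  0.498  1.246] [ 0.4876 -0.0299  0.3388] [-3.07   0.642  3.053] [-0.4 -0.2 -1.1] 0.02346649695427523
tool axes in hood (cols)
 [[-0.801  0.017  0.599]
 [-0.021  0.998 -0.056]
 [-0.599 -0.057 -0.799]]
tcp in hood [-0.1105 -0.1062  0.3388]
grasp pt [-0.1135 -0.1059  0.3428]
delta mm [   8.3 -349.1   42.3] 351.7
```

Call:
move_arm(
  series=[1,-20,3,0,1,-25,3,0,1,-29,3,0,1,-29,3,0,1,-29,3,0],
)

```text
clock: 20.85
tool_pos: [0.4751, -0.1633, 0.3303]
ee_rot: [-3.069, 0.641, 3.053]
wrist_force: [1.0, 0.3, -0.3]
opening: 0.0235
```

Call:
move_arm(
  series=[1,-29,3,0,1,-29,3,0,1,-29,3,0,1,-29,3,0,1,-29,3,0],
)

```text
clock: 21.27
tool_pos: [0.4611, -0.308, 0.3236]
ee_rot: [-3.07, 0.641, 3.053]
wrist_force: [0.7, 1.0, -0.9]
opening: 0.0234
```

```bash
python3 to.py .47 -.39 .20
```

```text
21.2667 [ 0.185 -0.047  0.483  2.128 -0.519  0.525  2.515] [ 0.4611 -0.308   0.3236] [-3.07   0.641  3.053] [ 0.7  1.  -0.9] 0.023365468176009062
tool axes in hood (cols)
 [[-0.801  0.016  0.598]
 [-0.022  0.998 -0.056]
 [-0.598 -0.058 -0.799]]
tcp in hood [-0.1048 -0.3855  0.3236]
grasp pt [-0.1078 -0.3852  0.3276]
delta mm [ 61.  -72.8 114.2] 148.6
```

Call:
move_arm(
  series=[-1,29,-3,0,-1,29,-3,0,-1,29,-3,0,-1,29,-3,0,-1,29,-3,0],
)

```text
clock: 21.68
tool_pos: [0.4755, -0.1604, 0.3304]
ee_rot: [-3.069, 0.641, 3.053]
wrist_force: [1.5, -0.7, -1.2]
opening: 0.0236
```

Call:
move_arm(
  series=[-1,29,-3,0,-1,29,-3,0,-1,29,-3,0,-1,25,-3,0,-1,20,-3,0],
)

```text
clock: 22.1
tool_pos: [0.488, -0.0279, 0.3379]
ee_rot: [-3.069, 0.642, 3.054]
wrist_force: [0.6, -0.2, -0.8]
opening: 0.0233
```

```bash
python3 to.py .5193 -.0186 .2474
```

```text
22.1 [ 0.261 -0.215 -0.329  2.234  0.22   0.499  1.216] [ 0.488  -0.0279  0.3379] [-3.069  0.642  3.054] [ 0.6 -0.2 -0.8] 0.02330820784428323
tool axes in hood (cols)
 [[-0.801  0.016  0.599]
 [-0.022  0.998 -0.056]
 [-0.599 -0.058 -0.799]]
tcp in hood [-0.1102 -0.1042  0.3379]
grasp pt [-0.1132 -0.1039  0.3419]
delta mm [29.9 18.6 89.6] 96.2
```

Call:
move_arm(
  series=[6,4,18,0,6,4,18,0,6,4,18,0,6,4,18,0,6,3,18,0],
)

```text
clock: 22.52
tool_pos: [0.5199, -0.0194, 0.2463]
ee_rot: [-3.071, 0.642, 3.053]
wrist_force: [1.5, -1.2, -1.2]
opening: 0.0238
```

```bash
python3 to.py .535 -.015 .17
```

```text
22.5167 [ 0.38   0.    -0.511  2.292  0.723  0.305  0.692] [ 0.5199 -0.0194  0.2463] [-3.071  0.642  3.053] [ 1.5 -1.2 -1.2] 0.023810188830201005
tool axes in hood (cols)
 [[-0.801  0.016  0.599]
 [-0.021  0.998 -0.054]
 [-0.599 -0.056 -0.799]]
tcp in hood [-0.0796 -0.092   0.2463]
grasp pt [-0.0826 -0.0917  0.2503]
delta mm [33.9 10.6 69.3] 77.9
```

Call:
move_arm(
  series=[7,2,14,0,7,2,14,0,7,2,14,0,7,2,14,0,7,2,14,0],
)

```text
clock: 22.93
tool_pos: [0.5344, -0.0158, 0.1688]
ee_rot: [-3.071, 0.642, 3.053]
wrist_force: [-0.4, -0.2, -0.9]
opening: 0.0235
```

```bash
python3 to.py .535 -.02 .09
```

```text
22.9333 [ 0.264  0.192 -0.434  2.333  1.536  0.284 -0.121] [ 0.5344 -0.0158  0.1688] [-3.071  0.642  3.053] [-0.4 -0.2 -0.9] 0.023469518669520673
tool axes in hood (cols)
 [[-0.801  0.016  0.599]
 [-0.021  0.998 -0.054]
 [-0.599 -0.056 -0.799]]
tcp in hood [-0.0655 -0.0868  0.1688]
grasp pt [-0.0685 -0.0865  0.1728]
delta mm [46.4  0.4 63.8] 78.9
```

Call:
move_arm(
  series=[9,0,13,0,9,0,13,0,9,0,13,0,9,0,13,0,9,0,12,0],
)

```text
clock: 23.35
tool_pos: [0.5363, -0.0202, 0.0909]
ee_rot: [-3.072, 0.643, 3.053]
wrist_force: [-0.0, -0.5, -0.7]
opening: 0.0236
```

```bash
python3 to.py .51 -.2 .085;python3 to.py .48 -.395 .075
```

```text
23.35 [ 0.326  0.407 -0.504  2.363  2.118  0.427 -0.66 ] [ 0.5363 -0.0202  0.0909] [-3.072  0.643  3.053] [-0.  -0.5 -0.7] 0.023601933929529383
tool axes in hood (cols)
 [[-0.8    0.015  0.6  ]
 [-0.021  0.998 -0.053]
 [-0.599 -0.055 -0.799]]
tcp in hood [-0.0632 -0.091   0.0909]
grasp pt [-0.0662 -0.0907  0.0949]
delta mm [  11.7 -181.1   11.1] 181.8
23.35 [ 0.326  0.407 -0.504  2.363  2.118  0.427 -0.66 ] [ 0.5363 -0.0202  0.0909] [-3.072  0.643  3.053] [-0.  -0.5 -0.7] 0.023601933929529383
tool axes in hood (cols)
 [[-0.8    0.015  0.6  ]
 [-0.021  0.998 -0.053]
 [-0.599 -0.055 -0.799]]
tcp in hood [-0.0632 -0.091   0.0909]
grasp pt [-0.0662 -0.0907  0.0949]
delta mm [  27.8 -377.5   25.2] 379.3
```

Call:
move_arm(
  series=[3,-15,2,0,3,-20,2,0,2,-20,2,0,2,-20,2,0,2,-20,2,0],
)

```text
clock: 23.77
tool_pos: [0.5198, -0.1157, 0.0816]
ee_rot: [-3.072, 0.642, 3.053]
wrist_force: [0.8, 0.0, -0.5]
opening: 0.0236
```

```bash
python3 to.py .48 -.395 .08
```

```text
23.7667 [ 0.619  0.43  -0.532  2.381  2.465  0.349 -0.762] [ 0.5198 -0.1157  0.0816] [-3.072  0.642  3.053] [ 0.8  0.  -0.5] 0.023574500047868045
tool axes in hood (cols)
 [[-0.801  0.015  0.599]
 [-0.021  0.998 -0.054]
 [-0.599 -0.056 -0.799]]
tcp in hood [-0.0686 -0.1877  0.0816]
grasp pt [-0.0716 -0.1874  0.0856]
delta mm [  12.9 -281.6   12.1] 282.2
```

Works as hoped (j5 rising, j6 above its limit). Continue.

Call:
move_arm(
  series=[1,-20,1,0,1,-20,1,0,1,-20,1,0,1,-20,1,0],
)

```text
clock: 24.1
tool_pos: [0.5086, -0.1953, 0.0808]
ee_rot: [-3.072, 0.642, 3.053]
wrist_force: [1.0, 1.5, -1.2]
opening: 0.0238
```

```bash
python3 to.py .48 -.395 .08
```

```text
24.1 [ 0.881  0.462 -0.582  2.345  2.695  0.265 -0.783] [ 0.5086 -0.1953  0.0808] [-3.072  0.642  3.053] [ 1.   1.5 -1.2] 0.023791836846810306
tool axes in hood (cols)
 [[-0.8    0.016  0.599]
 [-0.021  0.998 -0.054]
 [-0.599 -0.056 -0.799]]
tcp in hood [-0.0706 -0.268   0.0808]
grasp pt [-0.0736 -0.2678  0.0848]
delta mm [   9.  -201.4    8.3] 201.8
```

```bash
python3 to.py .48 -.25 .058|tail -1
```

```text
delta mm [ 32.5 -56.6   8.1] 65.8
```

Call:
move_arm(
  series=[8,-14,2,0,8,-14,2,0,8,-14,2,0,8,-14,2,0],
)

```text
clock: 24.43
tool_pos: [0.4804, -0.2491, 0.0582]
ee_rot: [-3.072, 0.643, 3.052]
wrist_force: [-0.4, 0.4, -0.9]
opening: 0.0234
```

```bash
python3 to.py .465 -.32 .058
```

```text
24.4333 [ 1.098  0.549 -0.646  2.339  2.876  0.271 -0.778] [ 0.4804 -0.2491  0.0582] [-3.072  0.643  3.052] [-0.4  0.4 -0.9] 0.023440622793741418
tool axes in hood (cols)
 [[-0.8    0.016  0.599]
 [-0.021  0.998 -0.054]
 [-0.599 -0.056 -0.799]]
tcp in hood [-0.0924 -0.3247  0.0582]
grasp pt [-0.0954 -0.3245  0.0622]
delta mm [  7.3 -72.2  -0.2] 72.6
```

Call:
move_arm(
  series=[2,-18,0,0,2,-18,0,0,2,-18,0,0,2,-18,0,0],
)

```text
clock: 24.77
tool_pos: [0.4666, -0.313, 0.0572]
ee_rot: [-3.068, 0.644, 3.053]
wrist_force: [0.2, -0.4, -0.9]
opening: 0.0237
```

```bash
python3 to.py .47 -.39 .058
```

```text
24.7667 [ 1.316  0.615 -0.734  2.272  2.839  0.191 -0.572] [ 0.4666 -0.313   0.0572] [-3.068  0.644  3.053] [ 0.2 -0.4 -0.9] 0.023663859274461328
tool axes in hood (cols)
 [[-0.8    0.018  0.6  ]
 [-0.021  0.998 -0.058]
 [-0.6   -0.059 -0.798]]
tcp in hood [-0.0988 -0.3898  0.0572]
grasp pt [-0.1018 -0.3895  0.0612]
delta mm [ -8.7 -75.8  11.1] 77.1
```

```bash
python3 to.py .448 -.34 .055|tail -1
```

```text
delta mm [ 14.2 -29.1  -5.8] 32.9
```

Call:
move_arm(
  series=[5,-7,-2,0,4,-7,-2,0,3,-7,-1,0,3,-7,-1,0],
)

```text
clock: 25.1
tool_pos: [0.4473, -0.3372, 0.0543]
ee_rot: [-3.07, 0.643, 3.052]
wrist_force: [0.0, 0.2, -2.1]
opening: 0.0237
```

```bash
python3 to.py .45 -.37 .052
```

```text
25.1 [ 1.505  0.694 -0.874  2.26   2.481  0.191 -0.096] [ 0.4473 -0.3372  0.0543] [-3.07   0.643  3.052] [ 0.   0.2 -2.1] 0.02366347841577578
tool axes in hood (cols)
 [[-0.8    0.017  0.6  ]
 [-0.021  0.998 -0.056]
 [-0.6   -0.057 -0.798]]
tcp in hood [-0.1152 -0.4161  0.0543]
grasp pt [-0.1182 -0.4158  0.0583]
delta mm [ -3.1 -31.9   7.5] 33.0
```

Call:
move_arm(
  series=[0,-8,1,0,0,-8,1,0],
)

```text
clock: 25.27
tool_pos: [0.4463, -0.3534, 0.0536]
ee_rot: [-3.07, 0.643, 3.052]
wrist_force: [-1.0, -0.2, -1.6]
opening: 0.0231
```

```bash
python3 to.py .45 -.37 .052; python3 look.py 14 side scene
```

```text
25.2667 [ 1.561  0.734 -0.917  2.233  2.284  0.192  0.147] [ 0.4463 -0.3534  0.0536] [-3.07   0.643  3.052] [-1.  -0.2 -1.6] 0.02307750942166576
tool axes in hood (cols)
 [[-0.8    0.017  0.599]
 [-0.021  0.998 -0.056]
 [-0.599 -0.057 -0.798]]
tcp in hood [-0.1142 -0.4323  0.0536]
grasp pt [-0.1172 -0.432   0.0576]
delta mm [ -3.2 -15.9   5.5] 17.1
```

View pics/side14.png

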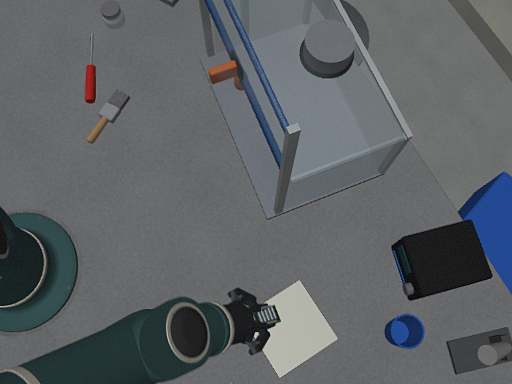

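View pics/scene14.png

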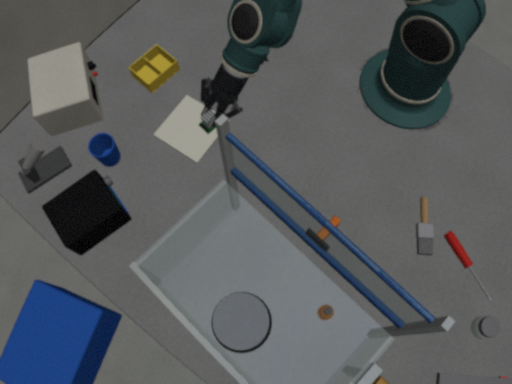

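Call:
move_arm(
  series=[-1,-8,1,0,-1,-8,1,0,-1,-8,1,0],
)

```text
clock: 25.62
tool_pos: [0.4478, -0.3769, 0.0546]
ee_rot: [-3.069, 0.643, 3.054]
wrist_force: [0.2, 0.3, -1.3]
opening: 0.0233
```

```bash
python3 to.py .465 -.385 .05
```

```text
25.6167 [ 1.614  0.776 -0.955  2.189  2.025  0.192  0.458] [ 0.4478 -0.3769  0.0546] [-3.069  0.643  3.054] [ 0.2  0.3 -1.3] 0.023271352224318406
tool axes in hood (cols)
 [[-0.8    0.016  0.599]
 [-0.022  0.998 -0.056]
 [-0.599 -0.058 -0.798]]
tcp in hood [-0.11   -0.4555  0.0546]
grasp pt [-0.113  -0.4552  0.0586]
delta mm [-11.5  -5.5  14.8] 19.5
```

Call:
move_arm(
  series=[-4,-3,4,0,-4,-3,4,0,-4,-3,4,0],
)

```text
clock: 25.87
tool_pos: [0.4634, -0.3883, 0.0527]
ee_rot: [-3.069, 0.643, 3.053]
wrist_force: [0.4, 0.8, -1.8]
opening: 0.0236
```

```bash
python3 to.py .47 -.39 .0405; python3 - <<'E'
from cell import imaging
from h import *
import pickle
p=imaging.snapshot("side"); pickle.dump(p,open("P15.pkl","wb")); cv2.imwrite("pics/c15.png",cv2.resize(p["frame"][240:384,190:350],None,fx=4,fy=4,interpolation=cv2.INTER_CUBIC))
q=imaging.snapshot("wrist"); cv2.imwrite("pics/wrist15.png",q["frame"]); 
E
```

```text
25.8667 [ 1.583  0.793 -0.94   2.146  1.94   0.192  0.542] [ 0.4634 -0.3883  0.0527] [-3.069  0.643  3.053] [ 0.4  0.8 -1.8] 0.023585979844143217
tool axes in hood (cols)
 [[-0.8    0.017  0.599]
 [-0.021  0.998 -0.057]
 [-0.599 -0.058 -0.798]]
tcp in hood [-0.0933 -0.465   0.0527]
grasp pt [-0.0963 -0.4647  0.0566]
delta mm [ 1.9 -0.1 13.8] 13.9
```

View pics/c15.png

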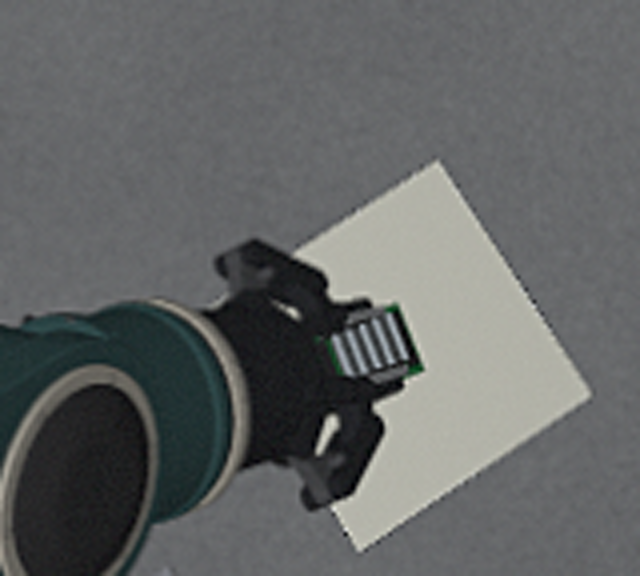

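View pics/wrist15.png

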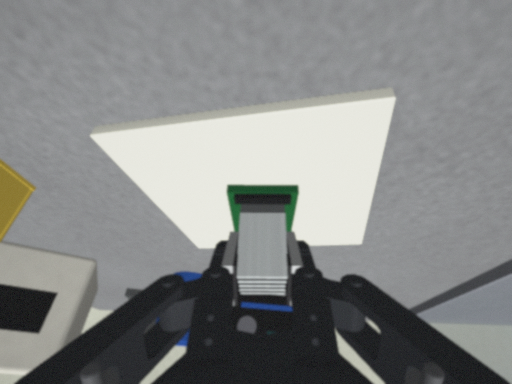

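Call:
move_arm(
  series=[2.4,0.2,3.2,0,2.4,0.2,3.2,0,0.6,0,0.8,0,0,0,0,0],
)

```text
clock: 26.3
tool_pos: [0.4628, -0.3883, 0.0433]
ee_rot: [-3.07, 0.642, 3.053]
wrist_force: [-0.5, 0.4, -1.3]
opening: 0.0234
```

Call:
move_arm(
  series=[0.6,0,0.8,0,0.6,0,0.8,0,0,0,0,0],
)

```text
clock: 26.55
tool_pos: [0.4631, -0.3888, 0.0418]
ee_rot: [-3.068, 0.643, 3.054]
wrist_force: [-0.5, -0.5, -1.2]
opening: 0.0236
```

```bash
python3 st.py
```

```text
26.55 [ 1.6    0.84  -0.962  2.145  1.981  0.229  0.533] [ 0.4631 -0.3888  0.0418] [-3.068  0.643  3.054] [-0.5 -0.5 -1.2] 0.02358301304013422
tool axes in hood (cols)
 [[-0.8    0.017  0.599]
 [-0.022  0.998 -0.057]
 [-0.599 -0.059 -0.798]]
tcp in hood [-0.0935 -0.4656  0.0418]
grasp pt [-0.0965 -0.4653  0.0458]
```

Still hanging (about −1.2 N). Lower in 1 mm steps.

Call:
move_arm(
  series=[0.6,0,0.8,0,0,0,0,0],
)

```text
clock: 26.72
tool_pos: [0.4632, -0.3889, 0.0409]
ee_rot: [-3.068, 0.643, 3.054]
wrist_force: [-1.5, 0.3, -0.5]
opening: 0.0235
```

Call:
move_arm(
  series=[0.6,0,0.8,0,0,0,0,0],
)

```text
clock: 26.88
tool_pos: [0.4633, -0.389, 0.04]
ee_rot: [-3.068, 0.643, 3.054]
wrist_force: [-0.5, -0.5, 0.6]
opening: 0.0238
```

Call:
move_arm(
  series=[0.6,0,0.8,0,0,0,0,0],
)

```text
clock: 27.05
tool_pos: [0.4638, -0.3892, 0.0398]
ee_rot: [-3.067, 0.644, 3.055]
wrist_force: [-4.0, 1.7, 12.1]
opening: 0.0236
```

Call:
move_arm(
  series=[-0.4,0,-0.5,0,0,0,0,0],
)

```text
clock: 27.22
tool_pos: [0.4634, -0.3891, 0.0399]
ee_rot: [-3.068, 0.643, 3.054]
wrist_force: [0.1, -0.0, 3.8]
opening: 0.0233
```

Call:
move_arm(
  series=[0,0,0,0,0,0,0,0,0,0,0,0,0,0,0,0],
  jaw=50,
)

```text
clock: 27.55
tool_pos: [0.4632, -0.3889, 0.0395]
ee_rot: [-3.068, 0.642, 3.054]
wrist_force: [-0.4, 0.4, -0.0]
opening: 0.0502
```

```bash
python3 st.py; python3 look.py 16 wrist
```

```text
27.55 [ 1.603  0.849 -0.966  2.144  1.988  0.236  0.532] [ 0.4632 -0.3889  0.0395] [-3.068  0.642  3.054] [-0.4  0.4 -0. ] 0.05019191326241928
tool axes in hood (cols)
 [[-0.8    0.017  0.599]
 [-0.022  0.998 -0.057]
 [-0.599 -0.059 -0.798]]
tcp in hood [-0.0934 -0.4656  0.0395]
grasp pt [-0.0964 -0.4654  0.0435]
```

View pics/wrist16.png

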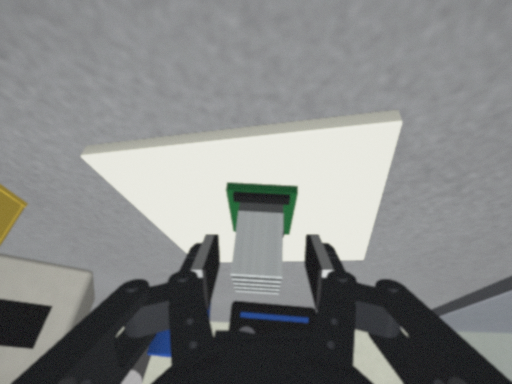

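Call:
move_arm(
  series=[0,0,-8,0,0,0,-8,0,0,0,-8,0],
)

```text
clock: 27.85
tool_pos: [0.449, -0.3857, 0.059]
ee_rot: [-3.068, 0.643, 3.054]
wrist_force: [-0.5, -0.3, -0.8]
opening: 0.0498
```

Call:
move_arm(
  series=[0,0,-12,0,0,0,-12,0,0,0,-12,0],
)

```text
clock: 28.1
tool_pos: [0.4276, -0.3811, 0.0879]
ee_rot: [-3.068, 0.642, 3.054]
wrist_force: [0.5, -0.7, -0.5]
opening: 0.0501
```

```bash
python3 st.py; python3 look.py 17 wrist side
```

```text
28.1 [ 1.745  0.74  -1.071  2.205  1.607  0.2    0.886] [ 0.4276 -0.3811  0.0879] [-3.068  0.642  3.054] [ 0.5 -0.7 -0.5] 0.050051106201788126
tool axes in hood (cols)
 [[-0.8    0.016  0.599]
 [-0.022  0.998 -0.057]
 [-0.599 -0.059 -0.798]]
tcp in hood [-0.1296 -0.462   0.0879]
grasp pt [-0.1326 -0.4617  0.0919]
```

View pics/wrist17.png

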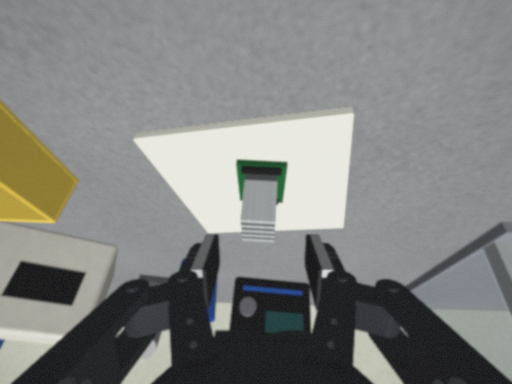

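View pics/side17.png

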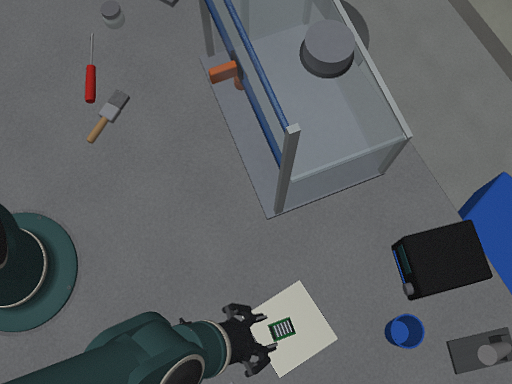

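Call:
move_arm(
  series=[0,0,-8,0,0,0,-8,0,0,0,0,0],
)

```text
clock: 28.45
tool_pos: [0.4183, -0.3797, 0.1005]
ee_rot: [-3.068, 0.643, 3.054]
wrist_force: [0.9, -0.7, 1.0]
opening: 0.0499
```

```bash
python3 st.py; python3 - <<'E'
from cell import imaging
from h import *
import pickle
a=imaging.snapshot("side"); b=imaging.snapshot("scene"); w=imaging.snapshot("wrist"); cv2.imwrite("pics/wrist18.png",w["frame"])
cv2.imwrite("pics/scene18.png",b["frame"])
cv2.imwrite("pics/c18.png",cv2.resize(a["frame"][270:384,220:350],None,fx=5,fy=5,interpolation=cv2.INTER_CUBIC)); pickle.dump((a,b),open("P18.pkl","wb"))
g=a["frame"].astype(int); m=(g[...,1]>g[...,2]+25)&(g[...,1]>g[...,0]+10); m[:270]=0; m[:,:250]=0
v,u=np.nonzero(m); print(len(u)); 
if len(u): 
  r=cv2.minAreaRect(np.c_[u,v].astype(np.float32)); print(r, atz(a,r[0],.013))
E

```

```text
28.45 [ 1.792  0.717 -1.11   2.217  1.476  0.2    1.013] [ 0.4183 -0.3797  0.1005] [-3.068  0.643  3.054] [ 0.9 -0.7  1. ] 0.049901888570251796
tool axes in hood (cols)
 [[-0.8    0.017  0.599]
 [-0.022  0.998 -0.058]
 [-0.599 -0.059 -0.798]]
tcp in hood [-0.1391 -0.4616  0.1005]
grasp pt [-0.1421 -0.4614  0.1045]
143
((281.3500061035156, 328.95001220703125), (17.53219985961914, 23.903057098388672), 69.775146484375) [ 0.46203435 -0.39095308  0.013     ]
```

View pics/c18.png

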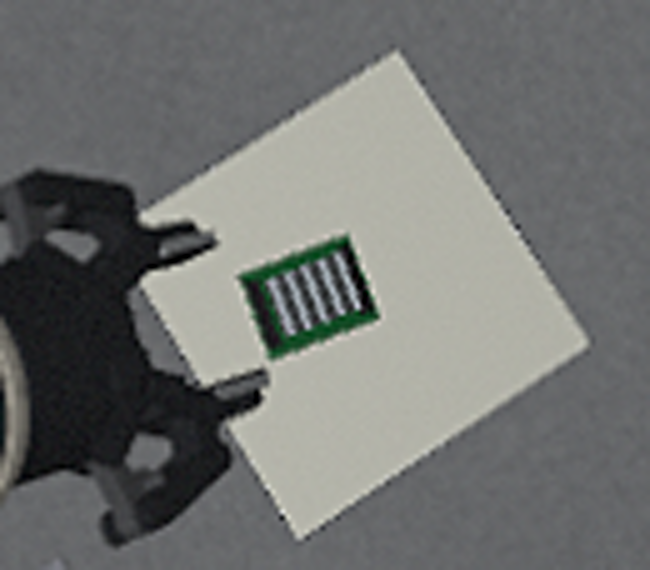

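View pics/scene18.png

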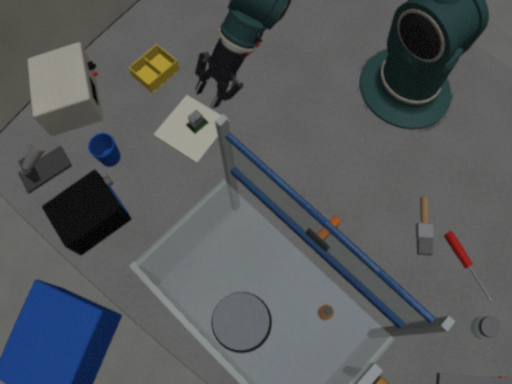

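```bash
python3 -c "
from cell import order
print(order.sign_off())"
```

```text
the job is handed in; nothing more can be done
None
```

The sash is standing open by itself, the circuit module is on the white tile board side down, and the job is handed in at about 28.5 s of the 72 s allowed. The hand-in gives no verdict, so the checks below are my own.

- **Tool tilt:** the move rows cannot tilt the tool. I pushed the arm past its upper reach until the tool leaned back about 37°, and kept that lean for the rest of the job.
- **Sash:** I raised it by the fin and estimated the balance height from the wrist force on slow up and down passes. I let go at about s = 0.204 m. The fin stayed within about 1 pixel in wrist pictures taken over the next 0.75 s, and the later scene pictures show the fin in the same place.
- **Module:** I gripped it across the heat sink (23.5 mm opening) and drew it out under the sash. My first route to the tile brought joint 7 near its limit, so I turned back and went round low.
- **Placing:** I lowered the module until it touched the tile, pressing about 12 N on the last step. I backed off to about 4 N and then opened the fingers.
- **Last checks:**
    - The module is flat in the picture, at about (0.462, -0.391). That is roughly 16 mm and 6 mm from the tile's middle, which I read as about (0.478, -0.397).
    - The bottle shows at the same pixel as at the start, (326, 312).
    - The gripper is open and clear, and the wrist force is within its noise.

No check failed. The closest margin was joint 6, which ran at about 0.19 to 0.20 rad, right at its 0.19 lower limit, on the way to the tile and while retreating.

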